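# Make up two fire-tin kits

### The job

Make up the two kits, one thing flat in each tray pocket: the green tray gets the tin filled with cardboard coil, with the knobbed lid centred on top of it, and the red matchbox; the orange tray gets the empty tin and the loose cardboard coil, standing upright beside each other. It does not matter which of a tray's two pockets each takes; leave the blue matchbox, the tape roll and the jar where they are.

Things in the scene. Friction and masses are not known exactly. Their poses are not given: they have to be found in the camera images.
- tin_filled: round brass-gold tin, 60 mm diameter, 32 mm high, packed to 1.5 mm below its white rim with a brown cardboard coil that shows as rings from above; 60 to 130 g. Rigid; stands upright on the bench. Origin: centre of the underside; z up
- tin_empty: round brass-gold tin, 60 mm diameter, 32 mm high, open and empty, white inside (wall 2 mm); 35 to 70 g. Rigid; stands upright on the bench. Origin: centre of the underside; z up
- coil: loose coil of tightly wound brown cardboard, without a tin: a rigid upright cylinder 44 mm diameter, 36 mm high (the top 2 mm is a slight dome), 20 to 45 g. Origin: centre of the underside; z up
- lid: flat brass-gold tin lid, disc 64 mm diameter and 5 mm thick, with a black knob 16 mm diameter in the middle that rises from 5 to 22 mm above its underside; lies knob up. It has no lip: on a tin it simply rests on the rim; 35 to 70 g. Origin: centre of the underside; z up
- matchbox_red: red matchbox with a small blank paper label, lying flat: 60 mm (its x) x 40 mm (its y) x 24 mm high, rigid and closed, 20 to 45 g. Origin: centre of the underside; z up
- tray_green: green packing tray, 196 x 100 mm (long along its x), 9 mm high, fixed to the bench where it lies. Two square pockets side by side along x, each 92 x 92 mm inside, centred 48 mm from the origin at x = +48 mm and x = -48 mm, y = 0; walls and divider 4 mm thick, pocket floors 3 mm above the bench. Origin: centre of the underside; z up
- tray_orange: orange packing tray, 196 x 100 mm (long along its x), 9 mm high, fixed to the bench where it lies. Two square pockets side by side along x, each 92 x 92 mm inside, centred 48 mm from the origin at x = +48 mm and x = -48 mm, y = 0; walls and divider 4 mm thick, pocket floors 3 mm above the bench. Origin: centre of the underside; z up
- matchbox_blue: blue matchbox, same size as the red one (60 x 40 x 24 mm); not part of either kit, to be left alone. Origin: centre of the underside
- tape_roll: roll of black tape lying flat, 72 mm outer diameter, 50 mm hole, 24 mm high; to be left alone. Origin: centre of the underside
- jar: small closed amber glass jar with black cap, 52 mm diameter, 55 mm high; to be left alone. Origin: centre of the underside
Mind the look-alikes: they are no part of the job. Leave any pink or purple look-alike of the lid alone.

How it is judged:
By the outcome, as a careful person would: the job done as asked, in the order asked, and still so for the second after the job is handed in, with the robot touching nothing.
It also fails if it takes over 115 s, if anything falls off the work surface, if the arm or the gripper's body presses on something with over 40 N, if the wrist force passes 120 N, or if a joint passes its speed limit or range.

### The arm

A 6-joint arm with a two-finger parallel gripper is mounted at the origin on the work surface. World frame = base frame: x ahead of the robot, y to its left, z up, the work surface at z = 0. Lengths are in m, angles in degrees, forces in N, time in s.
With the tool pointing down it reaches from about 0.325 to 0.925 m from the base axis. Payload 3.1 kg.
Tool frame: the origin (TCP) lies midway between the tips of the shut fingers; the grasp point (between the pads) lies 19 mm behind it; y points along the fingers, x is the direction in which the jaws open and shut, and the axes are right-handed (so a half turn about y gives the same grasp; the last joint's range is limited). The gripper opens to 85 mm and grips with 20 to 120 N. Pads are 22 mm wide; open, the fingers measure 114 mm over their backs; the gripper's body (76 mm by 85 mm) begins 54 mm behind the grasp point. The pads swing forward as they close: fully open they stand 13 mm farther back than shut.
Start: joints at [63.3, 12.427, 92.441, -0, 75.132, -6.429], TCP at [0.217, 0.586, 0.231] pointing down, gripper open.
Joint ranges: [-157.48, 157.48], [-44.54, 120.13], [17.64, 146.25], [-64.5, 244.5], [7.68, 150.69], [-147.95, 147.95]. Speed limits (degrees/s): [159.86, 159.86, 180, 180, 180, 180].

### API

Orientations are given as a 3x3 rotation matrix whose columns are the frame's x, y, z axes.
In Python, from plant import telemetry, vision, ticket, models gives the robot as it stands.
- The arm moves only by the tool play_rows, never from a script. Its argument "steps" is one flat list of numbers, 7 for each row, row after row: the shift along the tool's x, y, z in m, then the turn, a rotation vector about the tool's x, y, z in degrees, then the opening, from 0 (shut) to 1 (fully open). In form: [x, y, z, ax, ay, az, gripper, x, y, z, ax, ay, az, gripper, ...]. A call has 1 to 5 rows; each row is the pose to reach, as a shift and turn from the pose commanded when the call began, along the tool's axes at that moment; what a row does not reach only later rows make up. A row lasts 1/8 s, in which the tool goes at most 62.5 mm and 10.7 degrees, less where a joint would pass 70% of its speed; a pose out of reach is approached as far as the arm can. A call with a gripper value outside its range is refused whole. The fingers move at their own pace and stop on an object; the grip force is fixed at half the most. Time passes only in rows, so rows that repeat a pose let the fingers close. It gives the time, the measured TCP pose, the force and the opening at its end, in the units of the state.
- telemetry.observe(): the state, without advancing time (a new reading comes with each control period).
- vision.read_camera(name): name is "scene" or "top" or "wrist"; returns a dict with "color" (400x640x3 uint8, red, green, blue), "mtx" (3x3 intrinsics, pixels), "origin" and "orientation" of the camera in the world; the wrist camera has in their place "mount" (4x4, takes a point from camera to tool coordinates, whose origin is the TCP and whose axes are the tool frame's). Camera axes: x right, y down, z forward; pixel columns grow to the right and rows downward; lengths in m; the calibration is good to about 2 mm. A picture is of the moment at which its call begins: read the wrist's pose just before it. There is no depth.
- ticket.job_done(): hands the job in, once; it reports no verdict.
Trained networks look in the newest picture that a camera, given by its name, has taken for a name from the list of things; names that differ only in an ending like _2 or _b are one class to them, and where a whole thing is asked for, a point or a joint stands for the part that bears it (a point fixed in the world has none). Each returns a list of dicts, best first, with "confidence" (0 to 1); they miss things now and then, are a little off and sometimes report something else, mostly with a low value. They report only what shows in the picture. A call takes as long as a camera call. They do not tell look-alikes from the thing itself.
- models.silhouettes(camera, target): "mask" (400x640 bool, what is visible of it) and "point" ([column, row] in pixels, amid what is visible of it).
The state is a dict: "time": time; "q": joint angles; "dq": joint speeds; "joint_torque": joint torques, N m; "ee_pos": TCP position; "eef_rot": TCP orientation; "ft_force": force on the tool from outside, world axes, zero at the start; "ft_torque": the same for the moment, N m; "grip_width": finger opening in m.
Only numpy, scipy, OpenCV 4.12 (cv2) and the standard library are available. Lean on these libraries where they do the work, as an engineer would, in place of code of your own. Each camera call takes 0.05 s, during which the arm holds its last target.

## Working session

There is one attempt and no reset: what is moved stays moved. The work goes in short steps, Python scripts to look and compute and a tool call to move; the robot and the scene stay as the last step left them, time stands still between calls to the robot, and variables do not carry over. Pictures are saved under pics/ and viewed, and the job is handed in when it is done.

Besides the shell and the picture viewer there is one more tool, called after "Call:" as a command line: name --argument value ..., lists and objects as JSON in quotes. play_rows: Moves the arm, as the interface text tells. Its arguments: {"type":"object","properties":{"steps":{"type":"array","items":{"type":"number"}}},"required":["steps"]}

```bash
mkdir -p pics; ls; python3 - <<'E'
from plant import telemetry, vision
import cv2
for n in ["scene","top"]:
    d=vision.read_camera(n); cv2.imwrite(f"pics/{n}0.png",d["color"][:,:,::-1])
    print(n,d["mtx"],d["origin"],d["orientation"])
s=telemetry.observe(); print({k:s[k] for k in s})
E
```

```text
pics
scene [[490.43528042   0.         326.260957  ]
 [  0.         490.43528042 199.05000006]
 [  0.           0.           1.        ]] [1.03529613 0.78978854 0.7819123 ] [[-0.8772585   0.29299202 -0.38022783]
 [ 0.47958253  0.56871479 -0.6682545 ]
 [ 0.02044795 -0.76858257 -0.63942374]]
top [[441.67703873   0.         320.73655028]
 [  0.         441.67703873 197.94868206]
 [  0.           0.           1.        ]] [ 0.49181474 -0.02223502  0.90094675] [[-0.00318448 -0.99116232  0.13261639]
 [-0.99995393  0.0043571   0.00855297]
 [-0.0090552  -0.13258304 -0.99113054]]
{'time': 0.1, 'q': array([ 6.33019825e+01,  1.24735390e+01,  9.25222866e+01,  7.95884654e-04,
        7.51304162e+01, -6.42683019e+00]), 'dq': array([ 0.07416053, -0.09831779, -0.31473242,  0.05087427, -0.00044856,
        0.04484242]), 'joint_torque': array([-8.92992575e-04, -3.98075330e+01, -3.04969633e+01, -2.58902364e-04,
        4.29148291e-03,  8.06240962e-06]), 'ee_pos': array([0.21615991, 0.58563433, 0.23005952]), 'eef_rot': array([[ 3.46466227e-01, -1.00192611e-03, -9.38061911e-01],
       [ 9.38059895e-01, -1.96239804e-03,  3.46467579e-01],
       [-2.18798577e-03, -9.99997573e-01,  2.59962059e-04]]), 'ft_force': array([ 0.42605603, -1.11517074,  0.34253369]), 'ft_torque': array([-0.01596135,  0.03319714,  0.00839655]), 'grip_width': 0.08530415127124132}
```

View pictures.

View pics/top0.png

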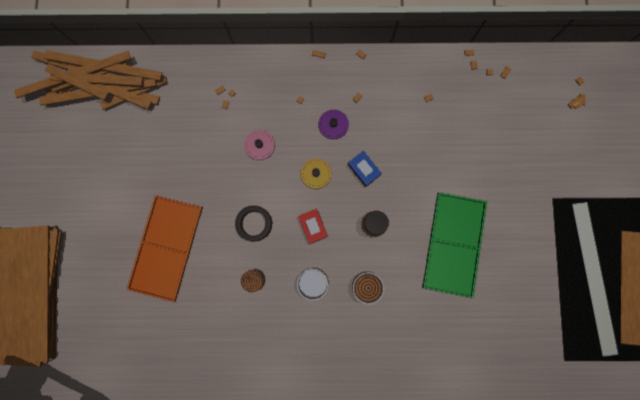

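View pics/scene0.png

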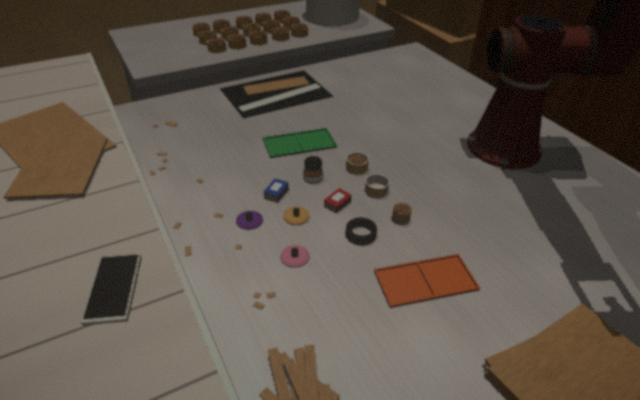

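```bash
cat > h.py <<'E'
import numpy as np, cv2
from scipy.optimize import minimize
from plant import telemetry, vision, models
def cyl(r,z0,z1,n=48):
    a=np.linspace(0,2*np.pi,n,endpoint=False)
    return np.vstack([np.c_[r*np.cos(a),r*np.sin(a),0*a+z] for z in (z0,z1)])
def box(a,b,h,z0=0): return np.array([[x,y,z] for x in(-a/2,a/2) for y in(-b/2,b/2) for z in(z0,h)])
M={'tin_filled':[cyl(.03,0,.032)],'tin_empty':[cyl(.03,0,.032)],'coil':[np.vstack([cyl(.022,0,.034),cyl(.015,.034,.036)])],
'lid':[cyl(.032,0,.005),cyl(.008,.005,.022)],'matchbox_red':[box(.06,.04,.024)],'tray_green':[box(.196,.1,.009)],'tray_orange':[box(.196,.1,.009)],
'matchbox_blue':[box(.06,.04,.024)],'jar':[cyl(.026,0,.055)],'tape_roll':[cyl(.036,0,.024)]}
def proj(P,c):
    q=(P-c['origin'])@c['orientation']; u=q@np.array(c['mtx']).T; return u[:,:2]/u[:,2:]
def wristcam():
    s=telemetry.observe(); d=vision.read_camera('wrist'); m=np.array(d['mount']); R=s['eef_rot']
    d['origin']=R@m[:3,3]+s['ee_pos']; d['orientation']=R@m[:3,:3]; return d
S=4
def render(parts,x,y,th,z,c):
    im=np.zeros((400*S,640*S),np.uint8); C,s=np.cos(th),np.sin(th)
    R=np.array([[C,-s,0],[s,C,0],[0,0,1]])
    for P in parts:
        uv=proj(P@R.T+[x,y,z],c)
        hull=cv2.convexHull(((uv+.5)*S).astype(np.float32))
        cv2.fillConvexPoly(im,np.round(hull).astype(np.int32),1)
    return cv2.resize(im.astype(np.float32),(640,400),interpolation=cv2.INTER_AREA)
def unproj(uv,c,z):
    K=np.array(c['mtx']); r=np.array(c['orientation'])@np.linalg.solve(K,[uv[0],uv[1],1]); o=np.array(c['origin'])
    return o+r*(z-o[2])/r[2]
def fit(name,mask,c,x0,th0=None,z=0):
    rot=name.startswith(('match','tray'))
    mf=mask.astype(np.float32)
    def cost(p):
        r=render(M[name],p[0]/1e3,p[1]/1e3,(p[2] if rot else 0)/57.2958,z,c)
        return 1-np.minimum(r,mf).sum()/np.maximum(r,mf).sum()
    best=None
    for t in ([0,45,90,135] if th0 is None else [th0]) if rot else [0]:
        s0=[x0[0]*1e3,x0[1]*1e3]+([t] if rot else [])
        n=len(s0); sim=np.array([s0]+[[s0[j]+(0 if j!=i else (20 if i==2 else 8)) for j in range(n)] for i in range(n)])
        r=minimize(cost,s0,method='Nelder-Mead',options=dict(initial_simplex=sim,xatol=.05,fatol=1e-4,maxiter=150))
        if best is None or r.fun<best.fun: best=r
    return best.x,1-best.fun
E
python3 - <<'E'
from h import *
for cam in ['top','scene']:
    c=vision.read_camera(cam)
    for n in M:
        L=models.silhouettes(cam,n)
        for l in L[:3]:
            if l['confidence']<.3: continue
            x0=unproj(l['point'],c,.012)
            p,i=fit(n,l['mask'],c,x0)
            print(cam,n,round(l['confidence'],2),np.round(l['point']),np.round(p,1),round(i,3))
print(telemetry.observe()['time'])
E
```

```text
top tin_filled 0.64 [367. 288.] [ 433.4 -105.1] 0.972
top tin_empty 0.74 [311. 285.] [440.4   2.7] 0.931
top coil 0.68 [252. 283.] [448.  118.9] 0.864
top lid 0.95 [312. 171.] [664.5  -2.5] 0.923
top lid 0.85 [258. 146.] [726.1 113.6] 0.912
top lid 0.75 [334. 130.] [770.  -40.2] 0.881
top matchbox_red 0.58 [312. 230.] [554.9   2.9 201.4] 0.934
top tray_green 0.88 [452. 244.] [ 518.  -283.2  -11.2] 0.982
top tray_green 0.68 [240. 216.] [591.2 133.3  40. ] 0.119
top tray_orange 0.74 [165. 251.] [513.2 302.4 -14.2] 0.982
top matchbox_blue 0.79 [365. 169.] [ 672.2 -102.3  218.2] 0.905
top jar 0.8 [376. 224.] [ 558.2 -118.4] 0.896
top jar 0.52 [312. 171.] [658.7  -3.2] 0.891
top tape_roll 0.62 [248. 214.] [561.9 121.8] 0.587
scene tin_filled 0.8 [360. 164.] [ 434.4 -104.8] 0.932
scene tin_empty 0.66 [375. 188.] [441.7   2.8] 0.951
scene coil 0.75 [403. 213.] [450.1 121.2] 0.923
scene lid 0.8 [297. 255.] [726.5 114.5] 0.93
scene lid 0.77 [294. 217.] [667.1  -4.3] 0.915
scene lid 0.58 [376. 187.] [436.7  -2.3] 0.672
scene matchbox_red 0.87 [340. 201.] [556.6   4.  202.1] 0.944
scene tray_green 0.57 [296. 141.] [ 519.8 -282.   -11.2] 0.967
scene tray_green 0.41 [298. 215.] [638.6 -60.3 245.2] 0.197
scene tray_orange 0.67 [424. 279.] [513.9 301.4 -14.6] 0.966
scene matchbox_blue 0.93 [277. 192.] [ 672.6 -102.4   39.3] 0.945
scene matchbox_blue 0.46 [362. 234.] [562.4 122.2 183.1] 0.642
scene jar 0.64 [316. 170.] [ 559.3 -118.9] 0.883
scene tape_roll 0.76 [361. 228.] [561.6 121. ] 0.771
1.2
```

```bash
cat > go.py <<'E'
import sys
from h import *
x,y,z,yaw=map(float,sys.argv[1:5])
s=telemetry.observe(); R=s['eef_rot']
t=np.radians(yaw); T=np.array([[np.cos(t),0,np.sin(t)],[np.sin(t),0,-np.cos(t)],[0,-1,0]])
if (T[:,0]@R[:,0])<0 and len(sys.argv)<6: T[:,0]*=-1;T[:,2]*=-1
d=R.T@(np.array([x,y,z])/1e3-s['ee_pos'])
rv=cv2.Rodrigues(R.T@T)[0].ravel()*57.2958
print('t',round(s['time'],2),'pos',np.round(s['ee_pos']*1e3,1),'yaw',round(np.degrees(np.arctan2(R[1,0],R[0,0])),1),'q6',round(s['q'][5],1),'w',round(s['grip_width']*1e3,1),'F',np.round(s['ft_force'],1))
print('shift',np.round(d,4),'rot',np.round(rv,2),'rows',round(max(np.linalg.norm(d)/.0625,np.linalg.norm(rv)/10.7),1))
E
python3 go.py 434 -105 160 0
```

```text
t 1.2 pos [216.5 586.3 231.3] yaw 69.7 q6 -6.4 w 85.4 F [-0.7 -0.1  0.4]
shift [-0.5732  0.0713 -0.4435] rot [51.45  0.   73.85] rows 11.7
```

```bash
sed -i 's/T=np.array.*$/T=np.array([[np.cos(t),0,-np.sin(t)],[np.sin(t),0,np.cos(t)],[0,-1,0]])/' go.py
python3 go.py 434 -105 160 0
```

```text
t 1.2 pos [216.5 586.3 231.3] yaw 69.7 q6 -6.4 w 85.4 F [-0.7 -0.1  0.4]
shift [-0.5732  0.0713 -0.4435] rot [-0.   69.73  0.  ] rows 11.7
```

Call:
play_rows --steps '[-0.573,0.0,-0.4435,0,69.7,0,1,-0.573,0.0,-0.4435,0,69.7,0,1,-0.573,0.0,-0.4435,0,69.7,0,1,-0.573,0.0,-0.4435,0,69.7,0,1,-0.573,0.0,-0.4435,0,69.7,0,1]'

```text
time: 1.82
ee_pos: [0.3107, 0.2865, 0.2316]
eef_rot: [[0.963, 0.001, -0.271], [0.271, 0.0, 0.963], [0.001, -1.0, 0.0]]
ft_force: [1.8, -0.3, -0.2]
grip_width: 0.0853
```

```bash
python3 go.py 434 -105 160 0
```

```text
t 1.82 pos [310.7 286.5 231.6] yaw 15.7 q6 17.5 w 85.3 F [ 1.8 -0.3 -0.2]
shift [ 0.0126  0.0716 -0.4103] rot [-1.000e-02  1.571e+01  8.000e-02] rows 6.7
```

Call:
play_rows --steps '[0.0126,0.03,-0.4103,0,15.7,0,1,0.0126,0.07,-0.4103,0,15.7,0,1,0.0126,0.07,-0.4103,0,15.7,0,1,0.0126,0.07,-0.4103,0,15.7,0,1,0.0126,0.07,-0.4103,0,15.7,0,1]'

```text
time: 2.45
ee_pos: [0.405, -0.0072, 0.1809]
eef_rot: [[1.0, 0.002, -0.005], [0.005, -0.0, 1.0], [0.002, -1.0, -0.0]]
ft_force: [1.1, 1.0, 0.1]
grip_width: 0.0853
```

```bash
python3 go.py 434 -105 130 0
```

```text
t 2.45 pos [405.   -7.2 180.9] yaw 0.3 q6 -11.3 w 85.3 F [1.1 1.  0.1]
shift [ 0.0284  0.051  -0.098 ] rot [0.01 0.29 0.14] rows 1.8
```

Call:
play_rows --steps '[0.0284,0.051,-0.098,0,0.3,0,1,0.0284,0.051,-0.098,0,0.3,0,1,0.0284,0.051,-0.098,0,0.3,0,1,0.0284,0.051,-0.098,0,0.3,0,1]'

```text
time: 2.95
ee_pos: [0.4331, -0.1026, 0.1297]
eef_rot: [[1.0, -0.0, 0.0], [-0.0, 0.001, 1.0], [-0.0, -1.0, 0.001]]
ft_force: [0.2, 0.8, -0.1]
grip_width: 0.0853
```

```bash
python3 go.py 434 -105 130 0; python3 - <<'E'
from h import *
c=wristcam(); cv2.imwrite('pics/w1.png',c['color'][:,:,::-1])
print(c['origin'],c['orientation'])
for n in ['tin_filled']:
  for l in models.silhouettes('wrist',n)[:2]:
    p,i=fit(n,l['mask'],c,[.434,-.105]); print(n,l['confidence'],l['point'],p,i)
E
```

```text
t 2.95 pos [ 433.1 -102.6  129.7] yaw -0.0 q6 -22.4 w 85.3 F [ 0.2  0.8 -0.1]
shift [ 0.0009 -0.0003 -0.0024] rot [-0.04 -0.02 -0.02] rows 0.0
[ 0.43107482 -0.03491811  0.27289723] [[ 9.99999384e-01 -2.44272434e-04  1.08272612e-03]
 [ 4.87095804e-05 -9.64884575e-01 -2.62674235e-01]
 [ 1.10886980e-03  2.62674126e-01 -9.64883969e-01]]
tin_filled 0.97 [313.4, 202.7] [ 430.12548771 -106.33801563] 0.9775567054748535
```

View pics/w1.png

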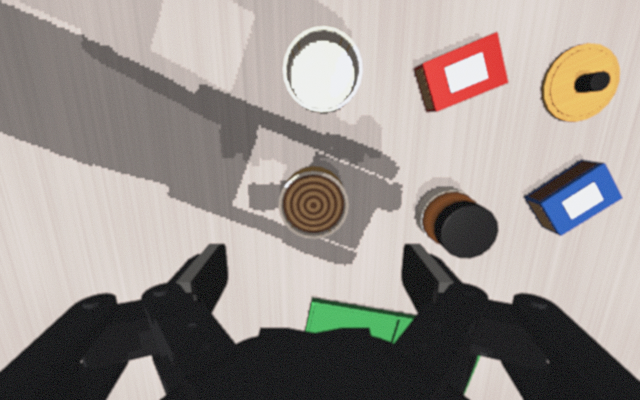

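Call:
play_rows --steps '[-0.001,0.06,-0.003,0,0,0,1,-0.001,0.105,-0.003,0,0,0,1,-0.001,0.1267,-0.003,0,0,0,1,-0.001,0.1267,-0.003,0,0,0,1,-0.001,0.1267,-0.003,0,0,0,1]'

```text
time: 3.68
ee_pos: [0.4337, -0.1058, 0.0044]
eef_rot: [[1.0, 0.003, -0.002], [0.002, -0.001, 1.0], [0.003, -1.0, -0.001]]
ft_force: [-0.4, 0.1, -0.2]
grip_width: 0.0858
```

```bash
python3 go.py 432 -105.7 3 0; python3 - <<'E'
from h import *
c=wristcam(); cv2.imwrite('pics/w2.png',c['color'][:,:,::-1])
E
```

```text
t 3.67 pos [ 433.7 -105.8    4.4] yaw 0.1 q6 -22.8 w 85.8 F [-0.4  0.1 -0.2]
shift [-0.0017  0.0014  0.0001] rot [0.06 0.1  0.16] rows 0.0
```

View pics/w2.png

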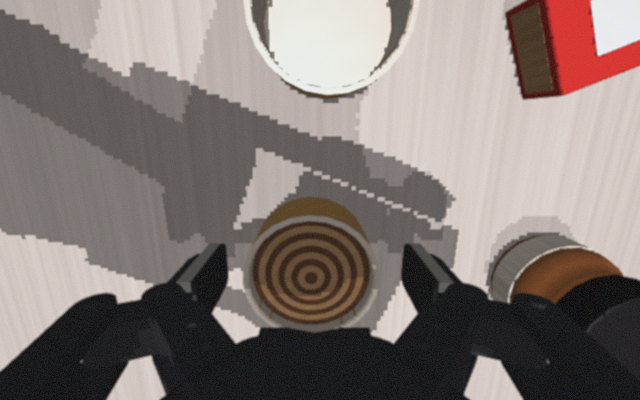

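Call:
play_rows --steps '[-0.001,0.001,0,0,0,0,0,-0.001,0.001,0,0,0,0,0,-0.001,0.001,0,0,0,0,0,-0.001,0.001,0,0,0,0,0,-0.001,0.001,0,0,0,0,0]'

```text
time: 4.35
ee_pos: [0.4325, -0.1064, 0.0033]
eef_rot: [[1.0, 0.002, -0.0], [0.0, -0.001, 1.0], [0.002, -1.0, -0.001]]
ft_force: [-0.8, 0.7, 7.1]
grip_width: 0.0576
```

```bash
python3 go.py 432 -105.7 120 0; python3 - <<'E'
from h import *
c=wristcam(); cv2.imwrite('pics/w3.png',c['color'][:,:,::-1])
E
```

```text
t 4.35 pos [ 432.5 -106.4    3.3] yaw 0.0 q6 -22.9 w 57.6 F [-0.8  0.7  7.1]
shift [-0.0003 -0.1167  0.0006] rot [0.04 0.02 0.12] rows 1.9
```

View pics/w3.png

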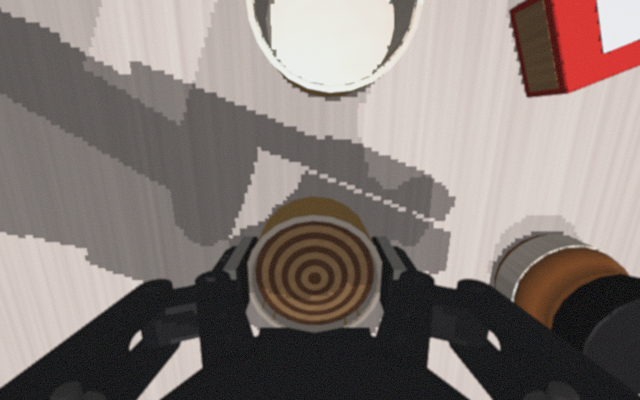

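Call:
play_rows --steps '[0,-0.04,0,0,0,0,0,0,-0.09,0,0,0,0,0,0,-0.1167,0,0,0,0,0,0,-0.1167,0,0,0,0,0]'

```text
time: 4.9
ee_pos: [0.4335, -0.1069, 0.1213]
eef_rot: [[1.0, 0.006, -0.0], [0.0, -0.003, 1.0], [0.006, -1.0, -0.003]]
ft_force: [-0.3, 0.7, -0.6]
grip_width: 0.0573
```

```bash
python3 go.py 472 -273 110 -11.2
```

```text
t 4.9 pos [ 433.5 -106.9  121.3] yaw 0.0 q6 -22.9 w 57.3 F [-0.3  0.7 -0.6]
shift [ 0.0384  0.012  -0.166 ] rot [ 0.12 11.21  0.38] rows 2.7
```

Call:
play_rows --steps '[0.0384,0.012,-0.166,0,11.2,0,0,0.0384,0.012,-0.166,0,11.2,0,0,0.0384,0.012,-0.166,0,11.2,0,0,0.0384,0.012,-0.166,0,11.2,0,0,0.0384,0.012,-0.166,0,11.2,0,0]'

```text
time: 5.52
ee_pos: [0.4681, -0.2706, 0.1044]
eef_rot: [[0.981, -0.003, 0.195], [-0.195, 0.003, 0.981], [-0.004, -1.0, 0.002]]
ft_force: [0.1, 0.6, -1.1]
grip_width: 0.0575
```

```bash
python3 go.py 472 -273 8 -11.2; python3 - <<'E'
from h import *
c=wristcam(); cv2.imwrite('pics/w4.png',c['color'][:,:,::-1])
c=vision.read_camera('top')
l=models.silhouettes('top','tin_filled')
for k in l[:2]: print(k['confidence'],k['point'],fit('tin_filled',k['mask'],c,[.472,-.273],z=.107))
E
```

```text
t 5.53 pos [ 468.1 -270.6  104.4] yaw -11.2 q6 -26.3 w 57.5 F [ 0.1  0.6 -1.1]
shift [ 0.0047  0.0964 -0.0019] rot [-0.14 -0.02 -0.23] rows 1.5
0.89 [458.2, 266.3] (array([ 474.18042564, -247.26038647]), np.float64(0.44130587577819824))
```

View pics/w4.png

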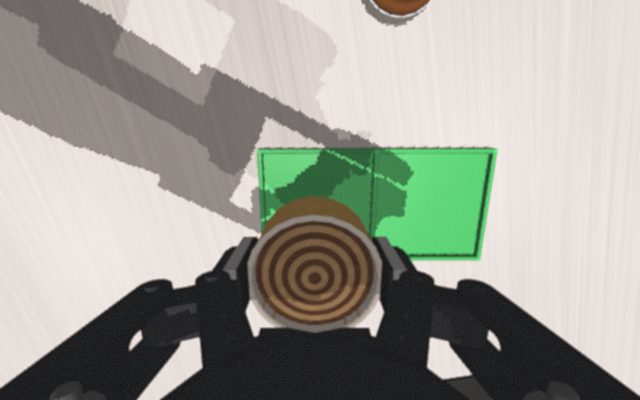

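Call:
play_rows --steps '[0.0047,0.05,-0.002,0,0,0,0,0.0047,0.085,-0.002,0,0,0,0,0.0047,0.0964,-0.002,0,0,0,0,0.0047,0.0964,-0.002,0,0,0,0]'

```text
time: 6.18
ee_pos: [0.4736, -0.2739, 0.0099]
eef_rot: [[0.981, -0.001, 0.193], [-0.193, 0.001, 0.981], [-0.001, -1.0, 0.001]]
ft_force: [-0.6, -0.5, -0.1]
grip_width: 0.0578
```

```bash
python3 go.py 472 -273 6.5 -11.2
```

```text
t 6.17 pos [ 473.6 -273.9    9.9] yaw -11.1 q6 -26.3 w 57.8 F [-0.6 -0.5 -0.1]
shift [-0.0018  0.0034  0.0006] rot [-0.04  0.07 -0.07] rows 0.1
```

Call:
play_rows --steps '[-0.001,0.0034,0,0,0,0,0,-0.001,0.0034,0,0,0,0,0,-0.001,0.0034,0,0,0,0,0.9,-0.001,0.0034,0,0,0,0,0.9,-0.001,0.0034,0,0,0,0,0.9]'

```text
time: 6.8
ee_pos: [0.4732, -0.2748, 0.0071]
eef_rot: [[0.981, 0.0, 0.194], [-0.194, -0.0, 0.981], [0.001, -1.0, -0.0]]
ft_force: [-0.6, 0.5, 0.3]
grip_width: 0.0764
```

```bash
python3 go.py 472 -273 130 -11.2
```

```text
t 6.8 pos [ 473.2 -274.8    7.1] yaw -11.2 q6 -26.3 w 76.4 F [-0.6  0.5  0.3]
shift [-0.0014 -0.1229  0.0015] rot [0.01 0.01 0.03] rows 2.0
```

Call:
play_rows --steps '[0,-0.03,0,0,0,0,0.9,0,-0.08,0,0,0,0,0.9,0,-0.123,0,0,0,0,0.9,0,-0.123,0,0,0,0,0.9]'

```text
time: 7.3
ee_pos: [0.4761, -0.277, 0.1348]
eef_rot: [[0.981, 0.008, 0.194], [-0.194, -0.006, 0.981], [0.009, -1.0, -0.005]]
ft_force: [0.2, -0.0, -1.3]
grip_width: 0.0767
```

```bash
python3 go.py 666 -3.5 130 0; python3 - <<'E'
from h import *
c=wristcam(); cv2.imwrite('pics/w5.png',c['color'][:,:,::-1])
for n in ['tin_filled','tray_green']:
  for l in models.silhouettes('wrist',n)[:2]:
    print(n,l['confidence'],l['point'],fit(n,l['mask'],c,[.472,-.274] if n[1]=='i' else [.519,-.282],th0=-11,z=.003 if n[1]=='i' else 0))
E
```

```text
t 7.3 pos [ 476.1 -277.   134.8] yaw -11.2 q6 -26.3 w 76.7 F [ 0.2 -0.  -1.3]
shift [0.1332 0.0046 0.3051] rot [  0.31 -11.18   0.49] rows 5.3
tin_filled 0.92 [310.2, 197.9] (array([ 471.66125895, -275.54015608]), np.float64(0.9823009967803955))
tray_green 0.91 [373.7, 182.8] (array([ 514.93476444, -284.36021594,  -11.02239982]), np.float64(0.8063167929649353))
tray_green 0.61 [309.0, 197.1] (array([ 468.59420032, -346.80501225,  -76.61009938]), np.float64(0.22531259059906006))
```

View pics/w5.png

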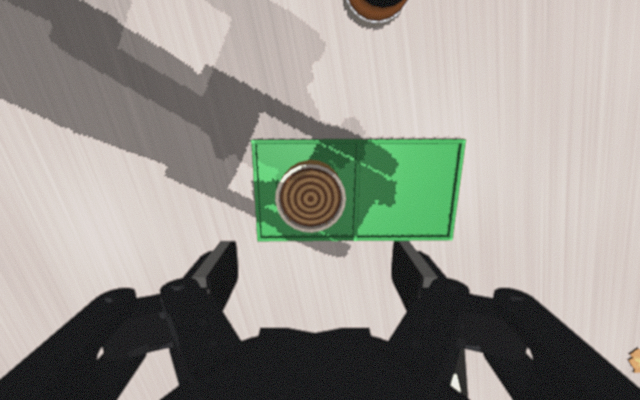

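Call:
play_rows --steps '[0.133,-0.01,0.305,0,-11.2,0,0.45,0.133,-0.01,0.305,0,-11.2,0,0.45,0.133,-0.01,0.305,0,-11.2,0,0.45,0.133,-0.01,0.305,0,-11.2,0,0.45,0.133,-0.01,0.305,0,-11.2,0,0.45]'

```text
time: 8.07
ee_pos: [0.6502, -0.016, 0.1362]
eef_rot: [[1.0, -0.005, -0.0], [0.0, 0.0, 1.0], [-0.005, -1.0, 0.0]]
ft_force: [1.0, -0.8, 0.6]
grip_width: 0.0384
```

```bash
python3 go.py 666 -3.5 110 0
```

```text
t 8.07 pos [650.2 -16.  136.2] yaw 0.0 q6 -7.6 w 38.4 F [ 1.  -0.8  0.6]
shift [0.0159 0.0261 0.0125] rot [-0.02  0.02 -0.27] rows 0.5
```

Call:
play_rows --steps '[0.004,0.02,0.002,0,0,0,0.45,0.004,0.02,0.002,0,0,0,0.45,0.004,0.02,0.002,0,0,0,0.45]'

```text
time: 8.45
ee_pos: [0.6531, -0.0172, 0.1173]
eef_rot: [[1.0, -0.004, 0.001], [-0.001, 0.0, 1.0], [-0.004, -1.0, 0.0]]
ft_force: [-0.0, 0.7, -0.6]
grip_width: 0.0383
```

```bash
python3 go.py 666 -3.5 110 0; python3 - <<'E'
from h import *
c=wristcam(); cv2.imwrite('pics/w6.png',c['color'][:,:,::-1])
for n in ['lid']:
  for l in models.silhouettes('wrist',n)[:3]:
    print(n,l['confidence'],l['point'],fit(n,l['mask'],c,unproj(l['point'],c,0)))
print(proj(np.array([[.666,-.0035,.022]]),c))
E
```

```text
t 8.45 pos [653.1 -17.2 117.3] yaw -0.1 q6 -7.6 w 38.3 F [-0.   0.7 -0.6]
shift [0.0129 0.0072 0.0137] rot [-0.   -0.08 -0.23] rows 0.3
lid 0.67 [438.4, 222.2] (array([766.39661032, -42.44219373]), np.float64(0.9539677500724792))
lid 0.62 [328.6, 181.7] (array([661.04695673,  -4.63482276]), np.float64(0.974075436592102))
lid 0.56 [406.3, 39.4] (array([722.40084873, 113.48307476]), np.float64(0.9750689268112183))
[[332.20559913 186.08995355]]
```

View pics/w6.png

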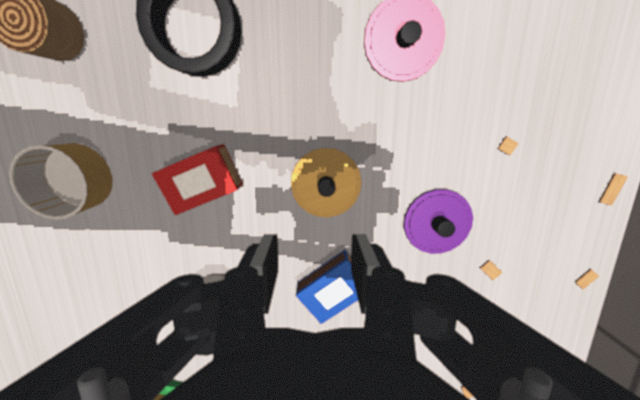

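Call:
play_rows --steps '[0.0114,0.03,0.0129,0,0,0,0.45,0.0114,0.067,0.0129,0,0,0,0.45,0.0114,0.067,0.0129,0,0,0,0.45,0.0114,0.067,0.0129,0,0,0,0.45]'

```text
time: 9.05
ee_pos: [0.6671, -0.0039, 0.0536]
eef_rot: [[1.0, 0.002, 0.001], [-0.001, -0.0, 1.0], [0.002, -1.0, -0.0]]
ft_force: [-0.0, 0.0, -0.8]
grip_width: 0.0385
```

```bash
python3 go.py 664.5 -4.3 7 0; python3 - <<'E'
from h import *
c=wristcam(); cv2.imwrite('pics/w7.png',c['color'][:,:,::-1])
for n in ['lid']:
  for l in models.silhouettes('wrist',n)[:3]:
    print(n,l['confidence'],l['point'],fit(n,l['mask'],c,unproj(l['point'],c,0)))
E
```

```text
t 9.05 pos [667.1  -3.9  53.6] yaw -0.0 q6 -6.3 w 38.5 F [-0.   0.  -0.8]
shift [-0.0027  0.0466 -0.0004] rot [ 0.02 -0.05  0.1 ] rows 0.7
lid 0.87 [311.8, 217.9] (array([661.07085393,  -4.70270927]), np.float64(0.9601426124572754))
lid 0.66 [456.4, 257.8] (array([766.61506775, -42.37489163]), np.float64(0.6843028664588928))
lid 0.59 [411.6, 43.3] (array([722.16015379, 113.09484239]), np.float64(0.9861223697662354))
```

View pics/w7.png

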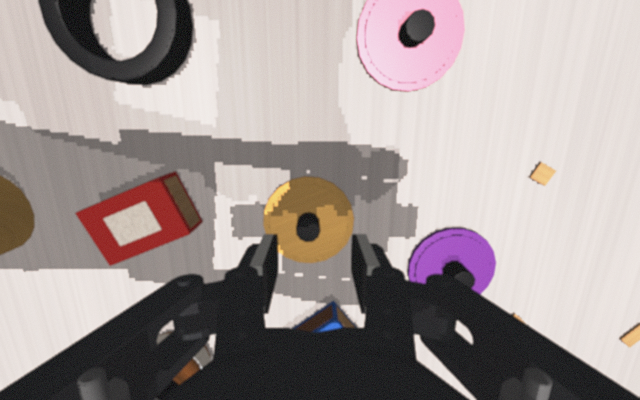

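Call:
play_rows --steps '[-0.003,0.025,-0.0005,0,0,0,0.45,-0.003,0.045,-0.0005,0,0,0,0.45,-0.003,0.0466,-0.0005,0,0,0,0.45,-0.003,0.0466,-0.0005,0,0,0,0.45]'

```text
time: 9.65
ee_pos: [0.6638, -0.0036, 0.006]
eef_rot: [[1.0, 0.001, -0.0], [0.0, -0.0, 1.0], [0.001, -1.0, -0.0]]
ft_force: [0.0, -0.0, -0.0]
grip_width: 0.0383
```

```bash
python3 go.py 664.5 -4.3 7 0; python3 - <<'E'
from h import *
c=wristcam(); cv2.imwrite('pics/w8.png',c['color'][:,:,::-1])
E
```

```text
t 9.65 pos [663.8  -3.6   6. ] yaw 0.0 q6 -6.4 w 38.3 F [ 0. -0. -0.]
shift [ 0.0007 -0.001  -0.0007] rot [0.   0.01 0.03] rows 0.0
```

View pics/w8.png

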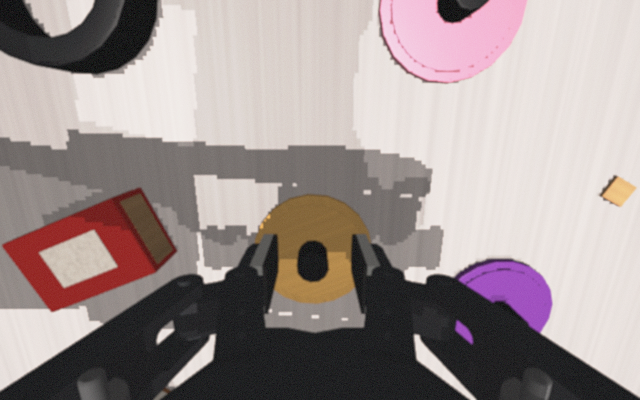

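Call:
play_rows --steps '[0,-0.001,-0.0007,0,0,0,0,0,-0.001,-0.0007,0,0,0,0,0,-0.001,-0.0007,0,0,0,0,0,-0.001,-0.0007,0,0,0,0]'

```text
time: 10.2
ee_pos: [0.6643, -0.0044, 0.0078]
eef_rot: [[1.0, 0.002, -0.0], [0.0, -0.0, 1.0], [0.002, -1.0, -0.0]]
ft_force: [-0.6, 0.3, 5.0]
grip_width: 0.0129
```

```bash
python3 go.py 664.5 -4.3 110 0
```

```text
t 10.2 pos [664.3  -4.4   7.8] yaw 0.0 q6 -6.4 w 12.9 F [-0.6  0.3  5. ]
shift [ 3.000e-04 -1.022e-01  1.000e-04] rot [0.02 0.02 0.11] rows 1.6
```

Call:
play_rows --steps '[0,-0.04,0,0,0,0,0,0,-0.09,0,0,0,0,0,0,-0.11,0,0,0,0,0,0,-0.11,0,0,0,0,0]'

```text
time: 10.7
ee_pos: [0.6645, -0.0044, 0.118]
eef_rot: [[1.0, 0.003, -0.0], [0.0, -0.0, 1.0], [0.003, -1.0, -0.0]]
ft_force: [-0.3, 0.3, -0.8]
grip_width: 0.013
```

```bash
python3 go.py 473 -275 115 0; python3 - <<'E'
from h import *
c=wristcam(); cv2.imwrite('pics/w9.png',c['color'][:,:,::-1])
s=telemetry.observe()['ee_pos']
for n in ['lid']:
  for l in models.silhouettes('wrist',n)[:3]:
    print(n,l['confidence'],l['point'],fit(n,l['mask'],c,s,z=s[2]-.0078))
E
```

```text
t 10.7 pos [664.5  -4.4 118. ] yaw 0.0 q6 -6.4 w 13.0 F [-0.3  0.3 -0.8]
shift [-0.1916  0.0024 -0.2706] rot [0.02 0.02 0.19] rows 5.3
lid 0.86 [420.8, 231.5] (array([662.9360972,  -4.2235694]), np.float64(0.0))
lid 0.64 [389.3, 55.9] (array([662.9360972,  -4.2235694]), np.float64(0.0))
lid 0.57 [313.7, 231.3] (array([662.5882677 ,  -5.59250486]), np.float64(0.6309822201728821))
```

View pics/w9.png

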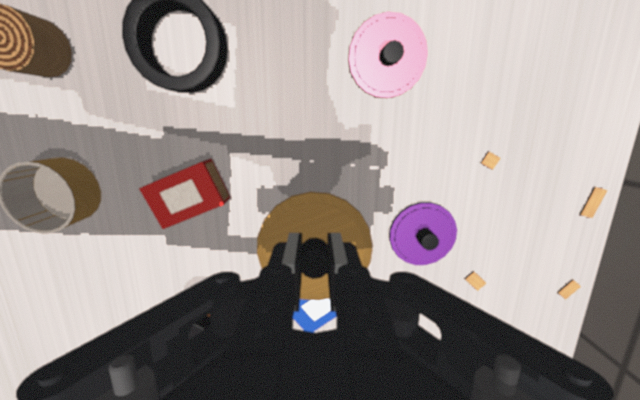

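Call:
play_rows --steps '[-0.191,0,-0.2706,0,0,0,0,-0.191,0,-0.2706,0,0,0,0,-0.191,0,-0.2706,0,0,0,0,-0.191,0,-0.2706,0,0,0,0,-0.191,0,-0.2706,0,0,0,0]'

```text
time: 11.42
ee_pos: [0.4802, -0.2598, 0.1136]
eef_rot: [[1.0, -0.004, -0.001], [0.001, 0.003, 1.0], [-0.004, -1.0, 0.003]]
ft_force: [1.3, -1.6, -0.9]
grip_width: 0.0131
```

```bash
python3 go.py 473.5 -275.2 80 0
```

```text
t 11.43 pos [ 480.2 -259.8  113.6] yaw 0.0 q6 -35.8 w 13.1 F [ 1.3 -1.6 -0.9]
shift [-0.0066  0.0336 -0.0155] rot [-0.16  0.03 -0.23] rows 0.6
```

Call:
play_rows --steps '[-0.004,0.025,-0.011,0,0,0,0,-0.004,0.025,-0.011,0,0,0,0,-0.004,0.025,-0.011,0,0,0,0]'

```text
time: 11.8
ee_pos: [0.4787, -0.2694, 0.0902]
eef_rot: [[1.0, -0.002, -0.001], [0.001, 0.002, 1.0], [-0.002, -1.0, 0.002]]
ft_force: [1.0, 0.0, -0.7]
grip_width: 0.0131
```

```bash
python3 go.py 473.5 -275.2 55 0; python3 - <<'E'
from h import *
c=wristcam(); cv2.imwrite('pics/w10.png',c['color'][:,:,::-1])
c=vision.read_camera('scene'); cv2.imwrite('pics/s10.png',cv2.resize(c['color'][90:210,220:440,::-1],None,fx=3,fy=3))
E
```

```text
t 11.8 pos [ 478.7 -269.4   90.2] yaw 0.0 q6 -36.8 w 13.1 F [ 1.   0.  -0.7]
shift [-0.0051  0.0352 -0.0059] rot [-0.12  0.04 -0.13] rows 0.6
```

View pics/w10.png

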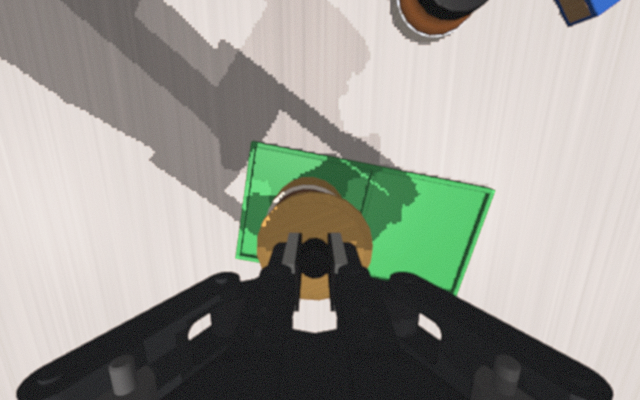

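View pics/s10.png

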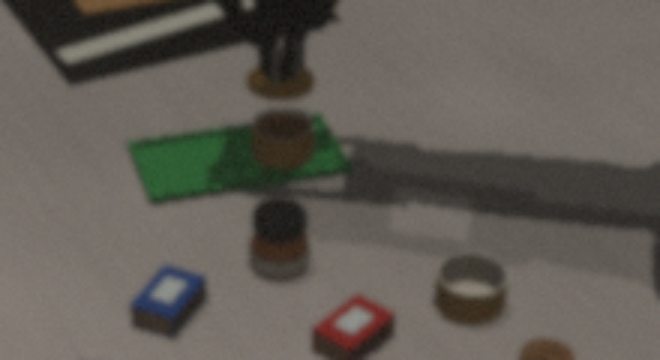

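Call:
play_rows --steps '[-0.004,0.039,-0.0055,0,0,0,0,-0.004,0.039,-0.0055,0,0,0,0,-0.004,0.039,-0.0055,0,0,0,0,-0.004,0.039,-0.0055,0,0,0,0]'

```text
time: 12.4
ee_pos: [0.4767, -0.2766, 0.0543]
eef_rot: [[1.0, 0.003, -0.001], [0.001, -0.002, 1.0], [0.003, -1.0, -0.002]]
ft_force: [0.6, 0.1, -0.9]
grip_width: 0.013
```

```bash
python3 go.py 473.5 -275.2 43.5 0; python3 - <<'E'
from h import *
c=wristcam(); cv2.imwrite('pics/w11.png',c['color'][:,:,::-1])
c=vision.read_camera('scene'); cv2.imwrite('pics/s11.png',cv2.resize(c['color'][90:210,220:440,::-1],None,fx=3,fy=3))
E
```

```text
t 12.4 pos [ 476.7 -276.6   54.3] yaw 0.1 q6 -37.5 w 13.0 F [ 0.6  0.1 -0.9]
shift [-0.0033  0.0108  0.0015] rot [0.11 0.05 0.15] rows 0.2
```

View pics/w11.png

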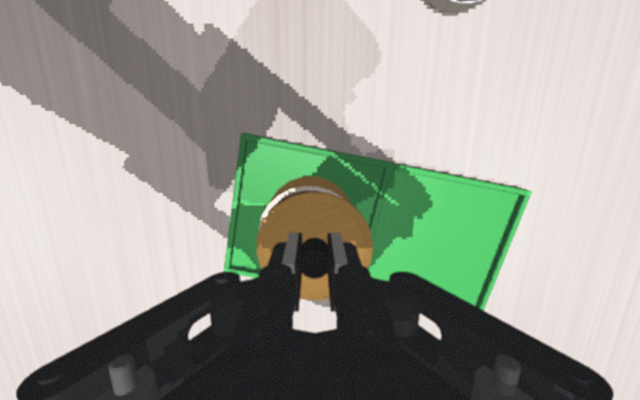

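View pics/s11.png

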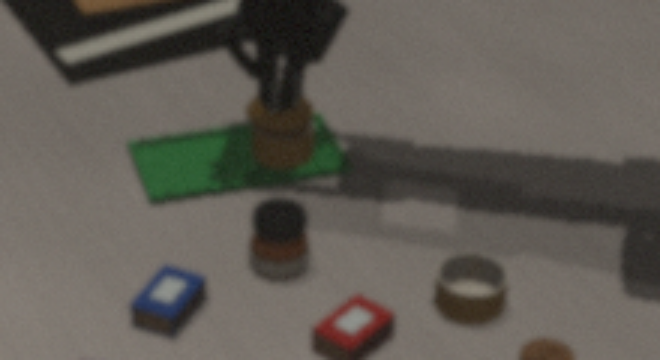

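Call:
play_rows --steps '[-0.0033,0.004,0.0012,0,0,0,0,-0.0033,0.008,0.0012,0,0,0,0,-0.0033,0.008,0.0012,0,0,0,0,-0.0033,0.008,0.0012,0,0,0,0]'

```text
time: 13.0
ee_pos: [0.4719, -0.2749, 0.0444]
eef_rot: [[1.0, -0.0, -0.0], [0.0, 0.0, 1.0], [-0.0, -1.0, 0.0]]
ft_force: [-0.2, -0.2, -1.6]
grip_width: 0.0133
```

```bash
python3 go.py 473.5 -275.2 43 0; python3 - <<'E'
from h import *
c=wristcam(); cv2.imwrite('pics/w12.png',c['color'][:,:,::-1])
E
```

```text
t 13.0 pos [ 471.9 -274.9   44.4] yaw 0.0 q6 -37.6 w 13.3 F [-0.2 -0.2 -1.6]
shift [ 0.0016  0.0014 -0.0003] rot [-0.01  0.01 -0.01] rows 0.0
```

View pics/w12.png

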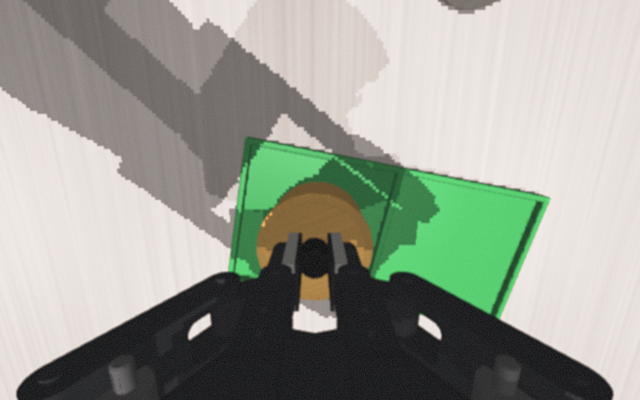

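Call:
play_rows --steps '[0.0016,0,-0.0003,0,0,0,0,0.0016,0,-0.0003,0,0,0,0,0.0016,0.0016,-0.0003,0,0,0,0,0.0016,0.0016,-0.0003,0,0,0,0]'

```text
time: 13.55
ee_pos: [0.4735, -0.2752, 0.0428]
eef_rot: [[1.0, -0.0, -0.0], [0.0, 0.0, 1.0], [-0.0, -1.0, 0.0]]
ft_force: [0.4, 0.3, 0.1]
grip_width: 0.0135
```

```bash
python3 go.py 473.5 -275.2 43 0; python3 - <<'E'
from h import *
c=wristcam(); cv2.imwrite('pics/w13.png',cv2.resize(c['color'][160:320,220:420,::-1],None,fx=4,fy=3.75))
E
```

```text
t 13.55 pos [ 473.5 -275.2   42.8] yaw 0.0 q6 -37.5 w 13.5 F [0.4 0.3 0.1]
shift [-0.     -0.0002 -0.    ] rot [-0.    0.02 -0.01] rows 0.0
```

View pics/w13.png

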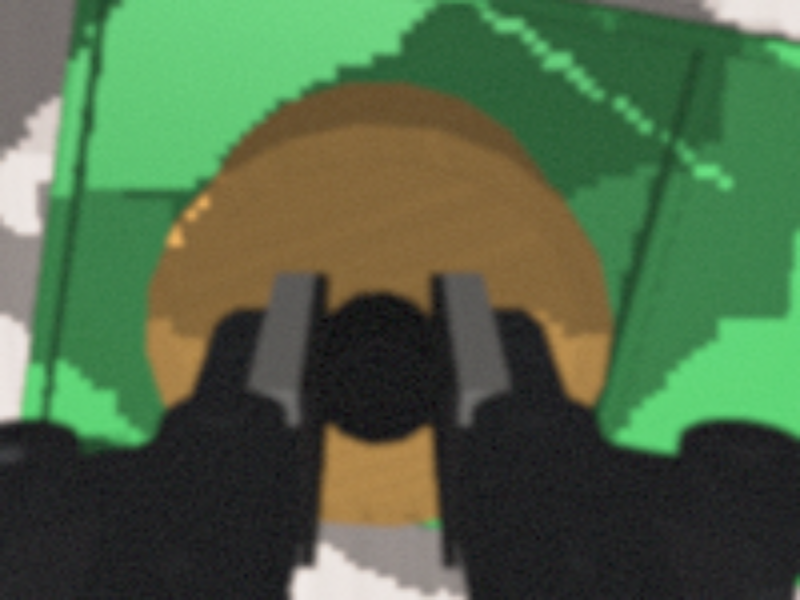

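Call:
play_rows --steps '[0,0.0006,0,0,0,0,0,0,0.0006,0,0,0,0,0.4,0,0.0006,0,0,0,0,0.4,0,0.0006,0,0,0,0,0.4]'

```text
time: 14.1
ee_pos: [0.4736, -0.2752, 0.0423]
eef_rot: [[1.0, 0.0, -0.0], [0.0, -0.0, 1.0], [0.0, -1.0, -0.0]]
ft_force: [0.7, 0.3, 0.7]
grip_width: 0.0342
```

Call:
play_rows --steps '[0,-0.02,0,0,0,0,0.4,0,-0.06,0,0,0,0,0.4,0,-0.09,0,0,0,0,0.4,0,-0.09,0,0,0,0,0.4]'

```text
time: 14.6
ee_pos: [0.4757, -0.2768, 0.1355]
eef_rot: [[1.0, 0.006, -0.0], [0.0, -0.004, 1.0], [0.006, -1.0, -0.004]]
ft_force: [0.5, 0.3, 0.0]
grip_width: 0.0345
```

```bash
python3 go.py 555.7 3.5 130 112; python3 - <<'E'
from h import *
c=wristcam(); cv2.imwrite('pics/w14.png',c['color'][:,:,::-1])
for n in ['lid','tin_filled']:
  for l in models.silhouettes('wrist',n)[:2]:
    print(n,l['confidence'],l['point'],fit(n,l['mask'],c,[.4735,-.275],z=.035 if n=='lid' else .003))
E
```

```text
t 14.6 pos [ 475.7 -276.8  135.5] yaw 0.0 q6 -37.5 w 34.5 F [0.5 0.3 0. ]
shift [0.08   0.0048 0.2803] rot [2.000e-02 6.802e+01 4.300e-01] rows 6.4
lid 0.85 [314.5, 200.7] (array([ 471.82076645, -275.88983345]), np.float64(0.9555315375328064))
tin_filled 0.54 [313.1, 163.4] (array([ 473.32554626, -273.91213989]), np.float64(0.03237926959991455))
```

View pics/w14.png

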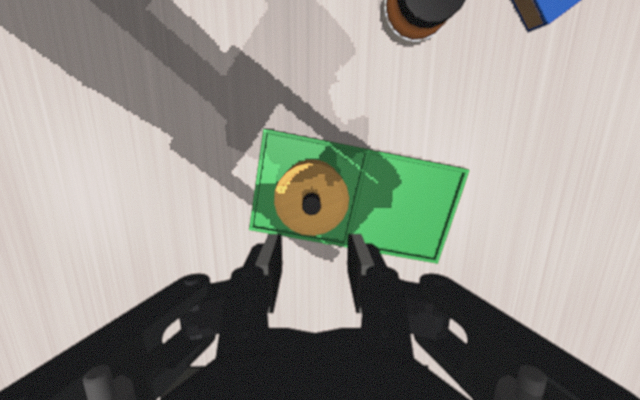

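Call:
play_rows --steps '[0.08,0,0.28,0,68,0,0.75,0.08,0,0.28,0,68,0,0.75,0.08,0,0.28,0,68,0,0.75,0.08,0,0.28,0,68,0,0.75,0.08,0,0.28,0,68,0,0.75]'

```text
time: 15.38
ee_pos: [0.5506, -0.0005, 0.1302]
eef_rot: [[0.655, -0.004, 0.756], [-0.756, 0.0, 0.655], [-0.003, -1.0, -0.002]]
ft_force: [1.1, -0.7, -0.4]
grip_width: 0.0641
```

```bash
python3 go.py 555.7 3.5 120 -68
```

```text
t 15.38 pos [ 5.506e+02 -5.000e-01  1.302e+02] yaw -49.1 q6 41.8 w 64.1 F [ 1.1 -0.7 -0.4]
shift [0.0003 0.0101 0.0065] rot [ 0.16 18.9  -0.12] rows 1.8
```

Call:
play_rows --steps '[0,0.01,0,0,14.5,0,0.75,0,0.01,0,0,14.5,0,0.75,0,0.01,0,0,14.5,0,0.75,0,0.01,0,0,14.5,0,0.75]'

```text
time: 15.88
ee_pos: [0.5511, -0.0025, 0.1213]
eef_rot: [[0.45, -0.002, 0.893], [-0.893, 0.0, 0.45], [-0.001, -1.0, -0.002]]
ft_force: [0.3, 0.3, -0.4]
grip_width: 0.0641
```

```bash
python3 go.py 555.7 3.5 60 -68; python3 - <<'E'
from h import *
c=wristcam(); cv2.imwrite('pics/w15.png',c['color'][:,:,::-1])
for n in ['matchbox_red']:
  for l in models.silhouettes('wrist',n)[:2]:
    print(n,l['confidence'],l['point'],fit(n,l['mask'],c,unproj(l['point'],c,.012),th0=22))
E
```

```text
t 15.88 pos [551.1  -2.5 121.3] yaw -63.2 q6 55.7 w 64.1 F [ 0.3  0.3 -0.4]
shift [-0.0032  0.0613  0.0069] rot [ 0.09  4.77 -0.06] rows 1.0
matchbox_red 0.8 [314.8, 195.4] (array([551.66703284,   1.16890845,  22.29759441]), np.float64(0.9562154412269592))
```

View pics/w15.png

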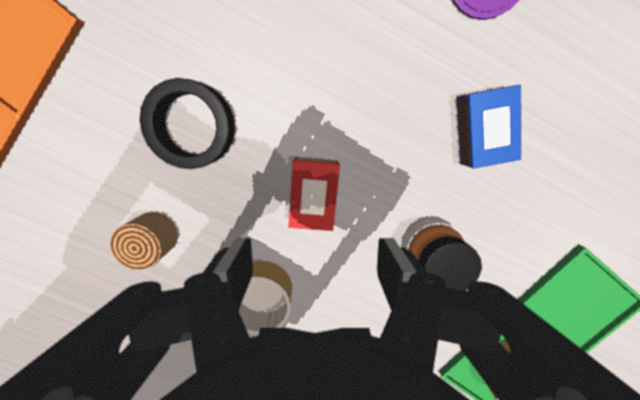

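```bash
python3 go.py 552.8 0 40 -67.7
```

```text
t 15.97 pos [551.6  -2.7 122. ] yaw -63.3 q6 55.7 w 64.0 F [ 0.8  0.4 -0.3]
shift [-0.0018  0.082   0.0023] rot [ 0.03  4.43 -0.02] rows 1.3
```

Call:
play_rows --steps '[-0.0018,0.05,0.0023,0,4.4,0,0.75,-0.0018,0.082,0.0023,0,4.4,0,0.75,-0.0018,0.082,0.0023,0,4.4,0,0.75,-0.0018,0.082,0.0023,0,4.4,0,0.75]'

```text
time: 16.48
ee_pos: [0.5542, -0.0001, 0.0416]
eef_rot: [[0.38, 0.002, 0.925], [-0.925, -0.0, 0.38], [0.001, -1.0, 0.002]]
ft_force: [-0.6, -0.1, 0.1]
grip_width: 0.0644
```

```bash
python3 go.py 552.8 0 5 -67.7; python3 - <<'E'
from h import *
c=wristcam(); cv2.imwrite('pics/w16.png',c['color'][:,:,::-1])
for n in ['matchbox_red']:
  for l in models.silhouettes('wrist',n)[:2]:
    print(n,l['confidence'],l['point'],fit(n,l['mask'],c,unproj(l['point'],c,.012),th0=22))
E
```

```text
t 16.48 pos [ 5.542e+02 -1.000e-01  4.160e+01] yaw -67.7 q6 60.4 w 64.4 F [-0.6 -0.1  0.1]
shift [-0.0006  0.0366 -0.0013] rot [-0.1   0.03  0.06] rows 0.6
matchbox_red 0.56 [314.1, 230.0] (array([551.35079511,   0.83491852,  22.23843583]), np.float64(0.978996992111206))
```

View pics/w16.png

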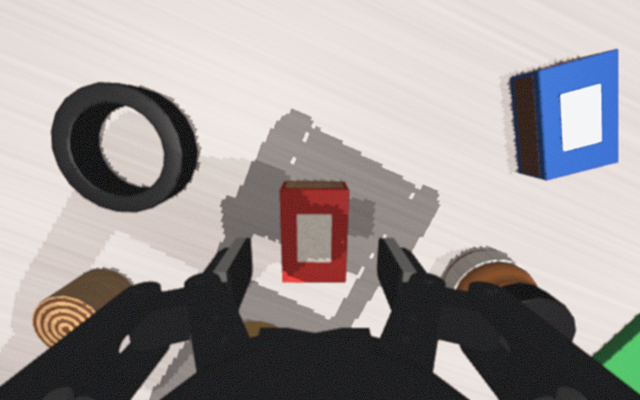

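Call:
play_rows --steps '[-0.0006,0.02,-0.002,0,0,0,0.75,-0.0006,0.0366,-0.002,0,0,0,0.75,-0.0006,0.0366,-0.002,0,0,0,0.75]'

```text
time: 16.95
ee_pos: [0.55, 0.0002, 0.0029]
eef_rot: [[0.38, -0.002, 0.925], [-0.925, 0.0, 0.38], [-0.001, -1.0, -0.002]]
ft_force: [-0.8, -0.8, -0.0]
grip_width: 0.0643
```

Call:
play_rows --steps '[0,0,0,0,0,0,0,0,0,0,0,0,0,0,0,0,0,0,0,0,0,0,0,0,0,0,0,0]'

```text
time: 17.45
ee_pos: [0.5522, -0.0001, 0.0048]
eef_rot: [[0.38, 0.002, 0.925], [-0.925, -0.0, 0.38], [0.001, -1.0, 0.002]]
ft_force: [0.5, -0.1, 5.8]
grip_width: 0.0387
```

Call:
play_rows --steps '[0,-0.04,0,0,0,0,0,0,-0.09,0,0,0,0,0,0,-0.12,0,0,0,0,0,0,-0.12,0,0,0,0,0]'

```text
time: 17.95
ee_pos: [0.5532, -0.0002, 0.1267]
eef_rot: [[0.38, 0.006, 0.925], [-0.925, -0.001, 0.38], [0.003, -1.0, 0.005]]
ft_force: [0.1, 0.1, 0.2]
grip_width: 0.0385
```

```bash
python3 go.py 566 -293 115 -101.2; python3 - <<'E'
from h import *
c=wristcam(); cv2.imwrite('pics/w17.png',c['color'][:,:,::-1])
E
```

```text
t 17.95 pos [ 5.532e+02 -2.000e-01  1.267e+02] yaw -67.7 q6 60.4 w 38.5 F [0.1 0.1 0.2]
shift [ 0.2756  0.012  -0.0995] rot [-0.35 33.54  0.08] rows 4.7
```

View pics/w17.png

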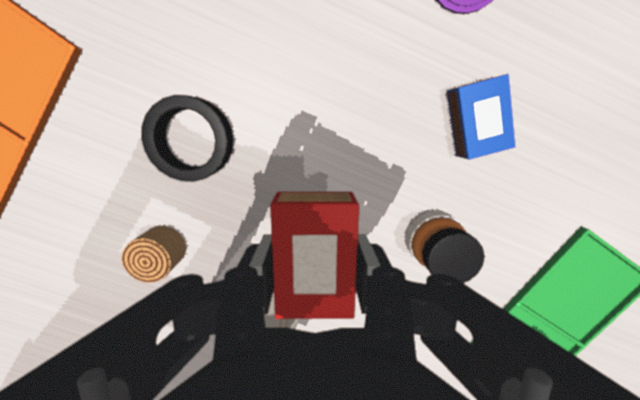

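Call:
play_rows --steps '[0.2745,0.01,-0.101,0,33.5,0,0,0.2745,0.01,-0.101,0,33.5,0,0,0.2745,0.01,-0.101,0,33.5,0,0,0.2745,0.01,-0.101,0,33.5,0,0,0.2745,0.01,-0.101,0,33.5,0,0]'

```text
time: 18.62
ee_pos: [0.5598, -0.2941, 0.1104]
eef_rot: [[-0.196, -0.004, 0.981], [-0.981, 0.002, -0.196], [-0.002, -1.0, -0.004]]
ft_force: [-0.1, 0.8, -0.2]
grip_width: 0.0382
```

Call:
play_rows --steps '[0,0.03,0,0,0,0,0,0,0.03,0,0,0,0,0,0,0.03,0,0,0,0,0]'

```text
time: 19.0
ee_pos: [0.5609, -0.2911, 0.0822]
eef_rot: [[-0.193, -0.003, 0.981], [-0.981, 0.002, -0.193], [-0.001, -1.0, -0.003]]
ft_force: [0.1, -0.1, -0.5]
grip_width: 0.0387
```

```bash
python3 go.py 564 -293 50 -101.2; python3 - <<'E'
from h import *
c=wristcam(); cv2.imwrite('pics/w18.png',c['color'][:,:,::-1])
E
```

```text
t 19.0 pos [ 560.9 -291.1   82.2] yaw -101.1 q6 67.3 w 38.7 F [ 0.1 -0.1 -0.5]
shift [0.0013 0.0322 0.0035] rot [ 0.17  0.06 -0.08] rows 0.5
```

View pics/w18.png

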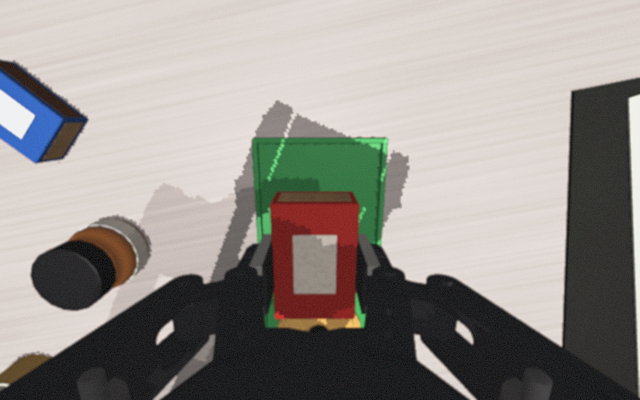

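Call:
play_rows --steps '[0.0014,0.032,0.0035,0,0,0,0,0.0014,0.06,0.0035,0,0,0,0,0.0014,0.0715,0.0035,0,0,0,0,0.0014,0.0715,0.0035,0,0,0,0]'

```text
time: 19.55
ee_pos: [0.5649, -0.2937, 0.0121]
eef_rot: [[-0.193, -0.001, 0.981], [-0.981, 0.0, -0.193], [-0.0, -1.0, -0.001]]
ft_force: [0.1, -0.1, -1.0]
grip_width: 0.0387
```

```bash
python3 go.py 564 -293 8 -101.2
```

```text
t 19.55 pos [ 564.9 -293.7   12.1] yaw -101.1 q6 67.3 w 38.7 F [ 0.1 -0.1 -1. ]
shift [-0.0005  0.0041 -0.0011] rot [ 0.05  0.07 -0.02] rows 0.1
```

Call:
play_rows --steps '[-0.0005,0.0038,-0.0005,0,0,0,0,-0.0005,0.0038,-0.0005,0,0,0,0,-0.0005,0.0038,-0.0005,0,0,0,0.65,-0.0005,0.0038,-0.0005,0,0,0,0.65,-0.0005,0.0038,-0.0005,0,0,0,0.65]'

```text
time: 20.18
ee_pos: [0.5648, -0.2939, 0.0087]
eef_rot: [[-0.194, 0.0, 0.981], [-0.981, -0.0, -0.194], [0.0, -1.0, 0.0]]
ft_force: [0.9, 0.1, 1.4]
grip_width: 0.0553
```

Call:
play_rows --steps '[0,-0.02,0,0,0,0,0.65,0,-0.06,0,0,0,0,0.65,0,-0.12,0,0,0,0,0.65,0,-0.12,0,0,0,0,0.65]'

```text
time: 20.68
ee_pos: [0.5696, -0.297, 0.1377]
eef_rot: [[-0.194, 0.013, 0.981], [-0.981, -0.009, -0.194], [0.006, -1.0, 0.015]]
ft_force: [0.2, 0.1, -0.1]
grip_width: 0.0556
```

```bash
python3 go.py 440 1 130 0 1; python3 - <<'E'
from h import *
c=wristcam(); cv2.imwrite('pics/w19.png',c['color'][:,:,::-1])
E
```

```text
t 20.68 pos [ 569.6 -297.   137.7] yaw -101.2 q6 67.4 w 55.6 F [ 0.2  0.1 -0.1]
shift [-0.2673  0.0034 -0.1849] rot [  -0.3  -101.16    1.  ] rows 9.5
```

View pics/w19.png

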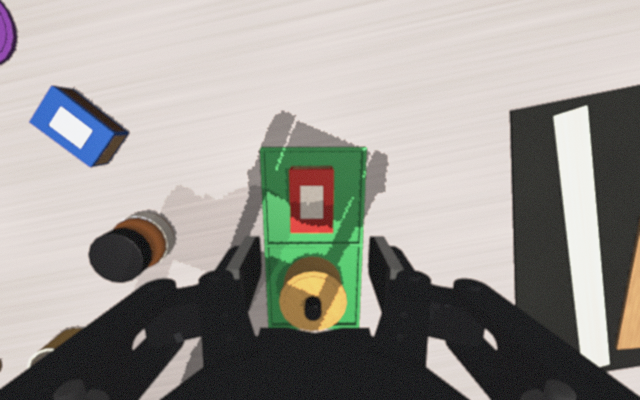

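Call:
play_rows --steps '[-0.267,0,-0.185,0,-101,0,1,-0.267,0,-0.185,0,-101,0,1,-0.267,0,-0.185,0,-101,0,1,-0.267,0,-0.185,0,-101,0,1,-0.267,0,-0.185,0,-101,0,1]'

```text
time: 21.35
ee_pos: [0.4377, -0.0055, 0.1276]
eef_rot: [[0.68, -0.002, 0.733], [-0.733, 0.001, 0.68], [-0.002, -1.0, -0.001]]
ft_force: [1.3, 1.2, 0.6]
grip_width: 0.0855
```

```bash
python3 go.py 438.5 1 130 0 1
```

```text
t 21.35 pos [437.7  -5.5 127.6] yaw -47.1 q6 37.2 w 85.5 F [1.3 1.2 0.6]
shift [-0.0042 -0.0024  0.005 ] rot [ 1.000e-02 -4.715e+01 -1.100e-01] rows 4.4
```

Call:
play_rows --steps '[0,0,0,0,-47,0,1,0,0,0,0,-47,0,1,0,0,0,0,-47,0,1,0,0,0,0,-47,0,1,0,0,0,0,-47,0,1]'

```text
time: 21.98
ee_pos: [0.4386, -0.007, 0.1275]
eef_rot: [[1.0, -0.002, 0.005], [-0.005, 0.0, 1.0], [-0.002, -1.0, 0.0]]
ft_force: [-0.4, -0.3, 0.4]
grip_width: 0.0855
```

```bash
python3 go.py 438.5 1 60 0 1; python3 - <<'E'
from h import *
c=wristcam(); cv2.imwrite('pics/w20.png',c['color'][:,:,::-1])
for n in ['tin_empty']:
  for l in models.silhouettes('wrist',n)[:2]:
    print(n,l['confidence'],l['point'],fit(n,l['mask'],c,unproj(l['point'],c,.016)))
E
```

```text
t 21.98 pos [438.6  -7.  127.5] yaw -0.3 q6 -9.8 w 85.5 F [-0.4 -0.3  0.4]
shift [0.0001 0.0675 0.008 ] rot [-0.02 -0.28 -0.14] rows 1.1
tin_empty 0.92 [313.6, 190.0] (array([437.45746229,   1.40690492]), np.float64(0.9741702675819397))
```

View pics/w20.png

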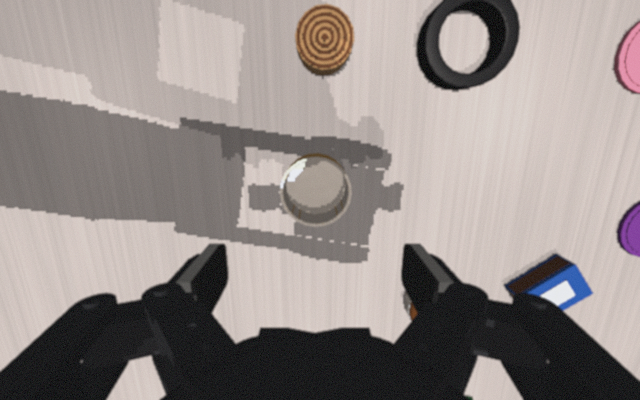

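Call:
play_rows --steps '[0.0005,0.05,0.008,0,0,0,1,0.0005,0.1,0.008,0,0,0,1,0.0005,0.1245,0.008,0,0,0,1,0.0005,0.1245,0.008,0,0,0,1,0.0005,0.1245,0.008,0,0,0,1]'

```text
time: 22.7
ee_pos: [0.4411, 0.0006, 0.0047]
eef_rot: [[1.0, 0.001, 0.009], [-0.009, -0.0, 1.0], [0.001, -1.0, -0.0]]
ft_force: [-0.0, -0.4, 0.1]
grip_width: 0.0852
```

```bash
python3 go.py 439.5 1.2 3 0 1
```

```text
t 22.7 pos [441.1   0.6   4.7] yaw -0.5 q6 -8.6 w 85.2 F [-0.  -0.4  0.1]
shift [-0.0016  0.0017  0.0006] rot [ 0.01 -0.49  0.07] rows 0.0
```

Call:
play_rows --steps '[-0.0014,0.0014,0.0006,0,0,0,0.9,-0.0014,0.0014,0.0006,0,0,0,0,-0.0014,0.0014,0.0006,0,0,0,0,-0.0014,0.0014,0.0006,0,0,0,0,-0.0014,0.0014,0.0006,0,0,0,0]'

```text
time: 23.32
ee_pos: [0.4404, 0.0011, 0.004]
eef_rot: [[1.0, 0.003, 0.008], [-0.008, -0.0, 1.0], [0.003, -1.0, -0.0]]
ft_force: [0.5, 1.0, 6.5]
grip_width: 0.0578
```

Call:
play_rows --steps '[0,-0.04,0,0,0,0,0,0,-0.09,0,0,0,0,0,0,-0.12,0,0,0,0,0,0,-0.12,0,0,0,0,0]'

```text
time: 23.82
ee_pos: [0.4417, 0.0009, 0.1258]
eef_rot: [[1.0, 0.008, 0.008], [-0.008, -0.001, 1.0], [0.008, -1.0, -0.001]]
ft_force: [-0.1, 0.5, -1.0]
grip_width: 0.0576
```

```bash
python3 go.py 466 313 120 -14.4
```

```text
t 23.82 pos [441.7   0.9 125.8] yaw -0.5 q6 -8.5 w 57.6 F [-0.1  0.5 -1. ]
shift [0.0218 0.0056 0.3122] rot [1.000e-02 1.395e+01 4.400e-01] rows 5.0
```

Call:
play_rows --steps '[0.0218,0.005,0.312,0,14,0,0,0.0218,0.005,0.312,0,14,0,0,0.0218,0.005,0.312,0,14,0,0,0.0218,0.005,0.312,0,14,0,0,0.0218,0.005,0.312,0,14,0,0]'

```text
time: 24.45
ee_pos: [0.4611, 0.3038, 0.1158]
eef_rot: [[0.968, -0.002, 0.249], [-0.249, -0.002, 0.968], [-0.002, -1.0, -0.002]]
ft_force: [1.0, -0.1, -0.4]
grip_width: 0.0573
```

Call:
play_rows --steps '[0,0.01,0,0,0,0,0,0,0.01,0,0,0,0,0,0,0.01,0,0,0,0,0]'

```text
time: 24.82
ee_pos: [0.4616, 0.3005, 0.1066]
eef_rot: [[0.968, -0.002, 0.251], [-0.251, -0.001, 0.968], [-0.002, -1.0, -0.002]]
ft_force: [-0.4, -0.4, 0.4]
grip_width: 0.0576
```

```bash
python3 go.py 466 313 60 -14.4; python3 - <<'E'
from h import *
c=wristcam(); cv2.imwrite('pics/w21.png',c['color'][:,:,::-1])
for n in ['tray_orange']:
  for l in models.silhouettes('wrist',n)[:2]:
    print(n,l['confidence'],l['point'],fit(n,l['mask'],c,[.513,.302],th0=-14))
E
```

```text
t 24.82 pos [461.6 300.5 106.6] yaw -14.5 q6 40.3 w 57.6 F [-0.4 -0.4  0.4]
shift [0.0012 0.0466 0.0132] rot [ 0.11 -0.15 -0.1 ] rows 0.8
tray_orange 0.78 [387.3, 172.4] (array([509.69045766, 301.09664066, -14.28425643]), np.float64(0.8448978066444397))
```

View pics/w21.png

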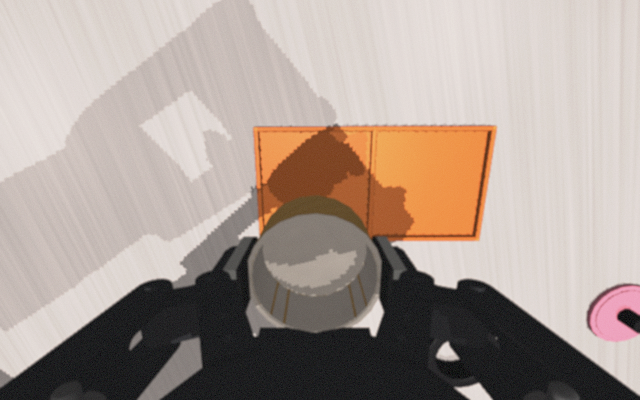

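Call:
play_rows --steps '[0.001,0,0.0132,0,0,0,0,0.001,0.04,0.0132,0,0,0,0,0.001,0.08,0.0132,0,0,0,0,0.001,0.096,0.0132,0,0,0,0,0.001,0.096,0.0132,0,0,0,0]'

```text
time: 25.55
ee_pos: [0.4661, 0.3146, 0.0109]
eef_rot: [[0.968, -0.002, 0.25], [-0.25, -0.001, 0.968], [-0.002, -1.0, -0.001]]
ft_force: [0.6, -0.1, 0.0]
grip_width: 0.0572
```

```bash
python3 go.py 465 313 7 -14.4
```

```text
t 25.55 pos [466.1 314.6  10.9] yaw -14.5 q6 41.3 w 57.2 F [ 0.6 -0.1  0. ]
shift [-0.0007  0.0039 -0.0018] rot [ 0.08 -0.07 -0.1 ] rows 0.1
```

Call:
play_rows --steps '[-0.0005,0.0038,-0.0015,0,0,0,0,-0.0005,0.0038,-0.0015,0,0,0,0,-0.0005,0.0038,-0.0015,0,0,0,0.9,-0.0005,0.0038,-0.0015,0,0,0,0.9,-0.0005,0.0038,-0.0015,0,0,0,0.9]'

```text
time: 26.18
ee_pos: [0.466, 0.3136, 0.0083]
eef_rot: [[0.968, 0.001, 0.25], [-0.25, 0.0, 0.968], [0.0, -1.0, 0.0]]
ft_force: [-0.4, 0.3, -1.2]
grip_width: 0.0766
```

Call:
play_rows --steps '[0,-0.02,0,0,0,0,0.9,0,-0.06,0,0,0,0,0.9,0,-0.12,0,0,0,0,0.9,0,-0.12,0,0,0,0,0.9]'

```text
time: 26.68
ee_pos: [0.4709, 0.3162, 0.1362]
eef_rot: [[0.968, 0.013, 0.249], [-0.25, 0.007, 0.968], [0.011, -1.0, 0.01]]
ft_force: [0.3, 0.4, 0.3]
grip_width: 0.0768
```

```bash
python3 go.py 447 118 130 85 1;python3 go.py 447 118 130 0 1; python3 - <<'E'
from h import *
c=wristcam(); cv2.imwrite('pics/w22.png',c['color'][:,:,::-1])
E
```

```text
t 26.68 pos [470.9 316.2 136.2] yaw -14.5 q6 41.2 w 76.8 F [0.3 0.4 0.3]
shift [ 0.0263  0.0045 -0.1979] rot [  0.14 -99.45   0.97] rows 9.3
t 26.68 pos [470.9 316.2 136.2] yaw -14.5 q6 41.2 w 76.8 F [0.3 0.4 0.3]
shift [ 0.0263  0.0045 -0.1979] rot [ -0.49 -14.45   0.72] rows 3.2
```

View pics/w22.png

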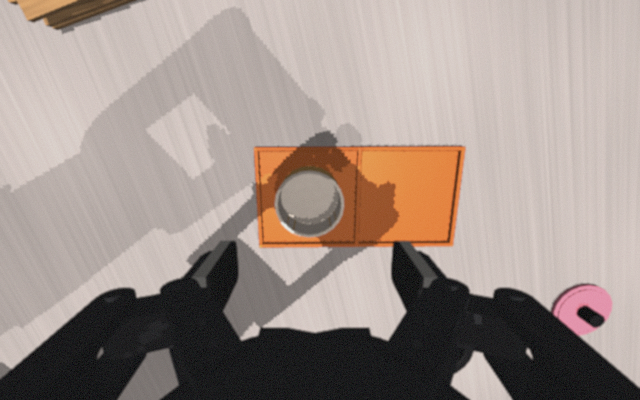

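Call:
play_rows --steps '[0.026,0,-0.198,0,-14.4,0,0.8,0.026,0,-0.198,0,-14.4,0,0.8,0.026,0,-0.198,0,-14.4,0,0.8,0.026,0,-0.198,0,-14.4,0,0.8,0.026,0,-0.198,0,-14.4,0,0.8]'

```text
time: 27.35
ee_pos: [0.4411, 0.1149, 0.1275]
eef_rot: [[1.0, -0.001, 0.003], [-0.003, 0.001, 1.0], [-0.001, -1.0, 0.001]]
ft_force: [0.2, -0.4, 0.4]
grip_width: 0.0682
```

```bash
python3 go.py 447 118 60 0 1; python3 - <<'E'
from h import *
c=wristcam(); cv2.imwrite('pics/w23.png',c['color'][:,:,::-1])
for n in ['coil']:
  for l in models.silhouettes('wrist',n)[:2]:
    print(n,l['confidence'],l['point'],fit(n,l['mask'],c,unproj(l['point'],c,.016)))
E
python3 go.py 447 118 60 0 1
```

```text
t 27.35 pos [441.1 114.9 127.5] yaw -0.2 q6 5.9 w 68.2 F [ 0.2 -0.4  0.4]
shift [0.006  0.0675 0.0031] rot [-0.03 -0.19 -0.06] rows 1.1
coil 0.57 [320.9, 193.4] (array([444.59514885, 119.47626001]), np.float64(0.9515944123268127))
t 27.45 pos [441.7 116.3 127.9] yaw -0.0 q6 5.9 w 68.2 F [ 0.9 -0.1 -0.1]
shift [0.0053 0.0679 0.0017] rot [-0.04 -0.03 -0.  ] rows 1.1
```

View pics/w23.png

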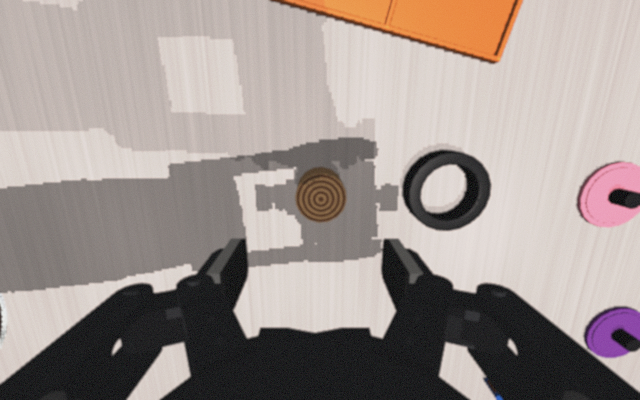

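Call:
play_rows --steps '[0.0048,0.04,0.003,0,0,0,0.8,0.0048,0.09,0.003,0,0,0,0.8,0.0048,0.121,0.003,0,0,0,0.8,0.0048,0.121,0.003,0,0,0,0.8,0.0048,0.121,0.003,0,0,0,0.8]'

```text
time: 28.08
ee_pos: [0.4475, 0.1194, 0.0079]
eef_rot: [[1.0, 0.002, -0.001], [0.001, 0.0, 1.0], [0.002, -1.0, 0.0]]
ft_force: [-0.3, -0.0, -0.7]
grip_width: 0.0689
```

```bash
python3 go.py 446.6 119.4 6 0 1; python3 - <<'E'
from h import *
c=wristcam(); cv2.imwrite('pics/w24.png',c['color'][:,:,::-1])
E
```

```text
t 28.07 pos [447.5 119.4   7.9] yaw 0.0 q6 6.2 w 68.9 F [-0.3 -0.  -0.7]
shift [-0.0009  0.0019  0.    ] rot [-0.02  0.03  0.09] rows 0.0
```

View pics/w24.png

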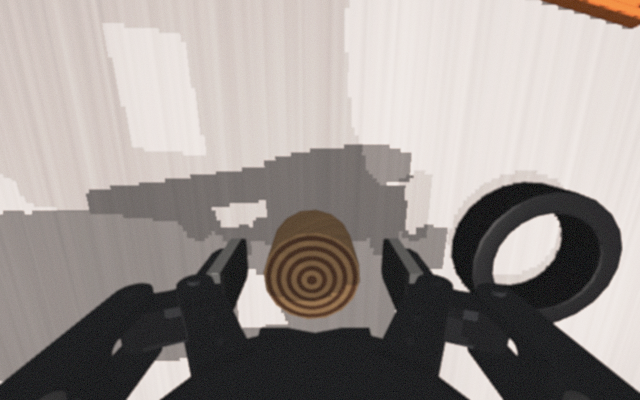

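Coil centred between the pads at (312,278); closing and lifting.

Call:
play_rows --steps '[-0.0008,0.0018,0,0,0,0,0.7,-0.0008,0.0018,0,0,0,0,0,-0.0008,0.0018,0,0,0,0,0,-0.0008,0.0018,0,0,0,0,0,-0.0008,0.0018,0,0,0,0,0]'

```text
time: 28.75
ee_pos: [0.4469, 0.1185, 0.0065]
eef_rot: [[1.0, 0.002, 0.001], [-0.001, 0.0, 1.0], [0.002, -1.0, 0.0]]
ft_force: [-0.4, 0.7, 6.7]
grip_width: 0.0423
```

Call:
play_rows --steps '[0,-0.04,0,0,0,0,0,0,-0.09,0,0,0,0,0,0,-0.12,0,0,0,0,0,0,-0.12,0,0,0,0,0]'

```text
time: 29.25
ee_pos: [0.4481, 0.1185, 0.1282]
eef_rot: [[1.0, 0.007, 0.001], [-0.001, 0.001, 1.0], [0.007, -1.0, 0.001]]
ft_force: [0.2, -0.5, -1.2]
grip_width: 0.0424
```

```bash
python3 go.py 558.5 289 125 -14.4 1
```

```text
t 29.25 pos [448.1 118.5 128.2] yaw -0.1 q6 6.2 w 42.4 F [ 0.2 -0.5 -1.2]
shift [0.1102 0.0041 0.1706] rot [-0.09 14.34  0.39] rows 3.3
```

Call:
play_rows --steps '[0.1102,0.003,0.1706,0,14.3,0,0,0.1102,0.003,0.1706,0,14.3,0,0,0.1102,0.003,0.1706,0,14.3,0,0,0.1102,0.003,0.1706,0,14.3,0,0,0.1102,0.003,0.1706,0,14.3,0,0]'

```text
time: 29.88
ee_pos: [0.555, 0.2893, 0.1196]
eef_rot: [[0.969, -0.003, 0.246], [-0.246, -0.001, 0.969], [-0.003, -1.0, -0.002]]
ft_force: [-0.6, -0.4, -0.3]
grip_width: 0.0421
```

Call:
play_rows --steps '[0,0.06,0,0,0,0,0,0,0.06,0,0,0,0,0,0,0.06,0,0,0,0,0]'

```text
time: 30.25
ee_pos: [0.5554, 0.2879, 0.0623]
eef_rot: [[0.969, -0.001, 0.249], [-0.249, -0.0, 0.969], [-0.001, -1.0, -0.001]]
ft_force: [0.5, -0.8, 0.6]
grip_width: 0.0424
```

```bash
python3 go.py 558.5 289 10 -14.4 1; python3 - <<'E'
from h import *
c=wristcam(); cv2.imwrite('pics/w25.png',c['color'][:,:,::-1])
E
```

```text
t 30.25 pos [555.4 287.9  62.3] yaw -14.4 q6 35.4 w 42.4 F [ 0.5 -0.8  0.6]
shift [0.0028 0.0523 0.0019] rot [ 0.04 -0.   -0.05] rows 0.8
```

View pics/w25.png

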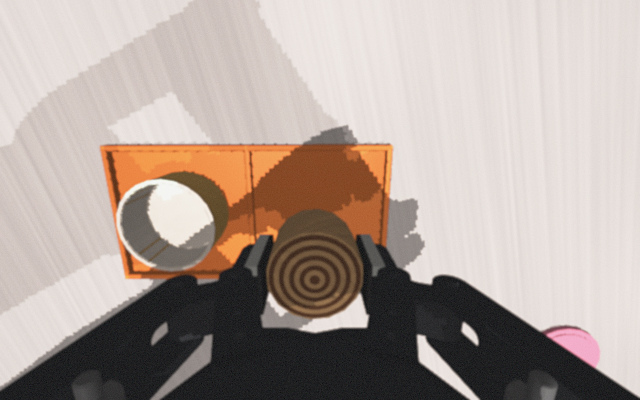

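Call:
play_rows --steps '[0.002,0.03,0.002,0,0,0,0,0.002,0.048,0.002,0,0,0,0,0.002,0.0515,0.002,0,0,0,0,0.002,0.0515,0.002,0,0,0,0,0.002,0.0515,0.002,0,0,0,0]'

```text
time: 30.92
ee_pos: [0.5593, 0.2906, 0.0118]
eef_rot: [[0.969, 0.002, 0.248], [-0.248, 0.001, 0.969], [0.002, -1.0, 0.001]]
ft_force: [0.8, 0.1, -0.3]
grip_width: 0.0425
```

```bash
python3 go.py 558 289 9.7 -14.4 1
```

```text
t 30.93 pos [559.3 290.6  11.8] yaw -14.4 q6 35.4 w 42.5 F [ 0.8  0.1 -0.3]
shift [-0.0009  0.0021 -0.0019] rot [-0.07  0.05  0.09] rows 0.0
```

Call:
play_rows --steps '[-0.0006,0.0022,-0.001,0,0,0,0,-0.0006,0.0022,-0.001,0,0,0,0,-0.0006,0.0022,-0.001,0,0,0,0.7,-0.0006,0.0022,-0.001,0,0,0,0.7,-0.0006,0.0022,-0.001,0,0,0,0.7]'

```text
time: 31.55
ee_pos: [0.5572, 0.2892, 0.0081]
eef_rot: [[0.969, -0.001, 0.248], [-0.248, -0.0, 0.969], [-0.001, -1.0, -0.001]]
ft_force: [0.3, 0.3, 0.9]
grip_width: 0.0602
```

Call:
play_rows --steps '[0,-0.02,0,0,0,0,0.7,0,-0.06,0,0,0,0,0.7,0,-0.12,0,0,0,0,0.7,0,-0.15,0,0,0,0,0.7,0,-0.15,0,0,0,0,0.7]'

```text
time: 32.17
ee_pos: [0.5607, 0.2907, 0.1644]
eef_rot: [[0.969, 0.009, 0.248], [-0.248, 0.004, 0.969], [0.008, -1.0, 0.006]]
ft_force: [0.0, 0.6, 1.2]
grip_width: 0.0598
```

Call:
play_rows --steps '[0,0,0.1,0,0,0,0.7,0,0,0.1,0,0,0,0.7,0,0,0.1,0,0,0,0.7]'

```text
time: 32.55
ee_pos: [0.5815, 0.3883, 0.1569]
eef_rot: [[0.969, -0.002, 0.245], [-0.245, -0.0, 0.969], [-0.002, -1.0, -0.001]]
ft_force: [0.9, -1.5, -0.3]
grip_width: 0.0599
```

```bash
python3 - <<'E'
from h import *
s=telemetry.observe(); print(s['time'],s['ee_pos'])
z={'tin_filled':.003,'tin_empty':.003,'coil':.003,'lid':.035,'matchbox_red':.003}
w=wristcam(); cv2.imwrite('pics/w26.png',w['color'][:,:,::-1])
for cam in ['top','scene']:
    c=vision.read_camera(cam); cv2.imwrite(f'pics/{cam}26.png',c['color'][:,:,::-1])
    for n in M:
        for l in models.silhouettes(cam,n)[:3]:
            if l['confidence']<.4: continue
            p,i=fit(n,l['mask'],c,unproj(l['point'],c,.012),z=z.get(n,0))
            if i>.5: print(cam,n,round(l['confidence'],2),np.round(l['point']),np.round(p,1),round(i,3))
E
```

```text
32.55 [0.58147063 0.38825614 0.15692034]
top tin_empty 0.76 [154. 270.] [468.4 316.4] 0.969
top coil 0.74 [164. 225.] [561.2 293.8] 0.864
top coil 0.53 [455. 266.] [ 471.5 -284.2] 0.571
top lid 0.87 [454. 268.] [ 474.1 -276.2] 0.869
top lid 0.81 [259. 144.] [717.5 110. ] 0.897
top lid 0.55 [334. 130.] [758.2 -40. ] 0.896
top matchbox_red 0.93 [460. 220.] [ 568.4 -291.2  -11. ] 0.943
top tray_green 0.64 [447. 241.] [ 518.6 -282.7  168.6] 0.61
top tray_orange 0.85 [168. 244.] [513.6 302.1 -14.3] 0.695
top matchbox_blue 0.55 [366. 167.] [ 672.9 -103.1   37.4] 0.957
top jar 0.63 [375. 226.] [ 557.9 -117.6] 0.829
top jar 0.45 [458. 221.] [ 566.4 -286. ] 0.695
top tape_roll 0.63 [264. 222.] [561.2 120.9] 0.522
scene tin_empty 0.8 [447. 273.] [468.8 315.1] 0.874
scene coil 0.87 [408. 280.] [560.5 290.7] 0.926
scene lid 0.84 [298. 257.] [738.7 142.8] 0.85
scene lid 0.82 [316. 128.] [ 476.9 -272.7] 0.912
scene lid 0.56 [247. 218.] [781.5  -4.8] 0.822
scene matchbox_red 0.82 [286. 142.] [ 568.9 -290.6  -12.1] 0.931
scene matchbox_red 0.54 [448. 272.] [468.9 310.6  71.5] 0.814
scene tray_orange 0.97 [420. 287.] [514.7 302.1 -14.7] 0.576
scene matchbox_blue 0.65 [276. 194.] [ 672.6 -102.3  219.6] 0.952
scene jar 0.57 [313. 170.] [ 560.5 -121.7] 0.853
scene tape_roll 0.66 [360. 236.] [561.8 120.9] 0.801
```

View pics/w26.png

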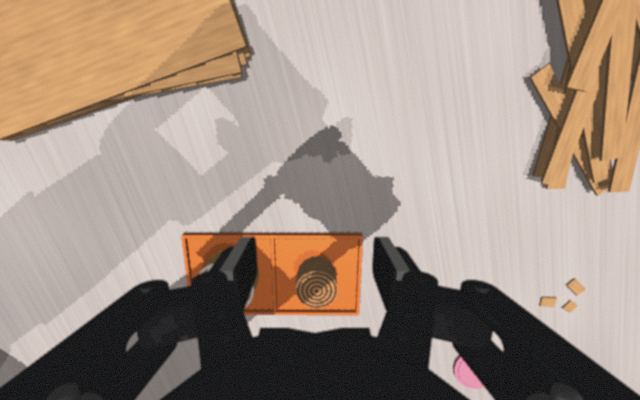

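View pics/top26.png

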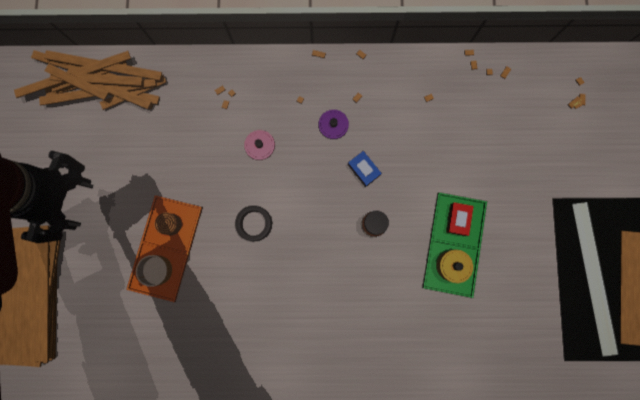

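View pics/scene26.png

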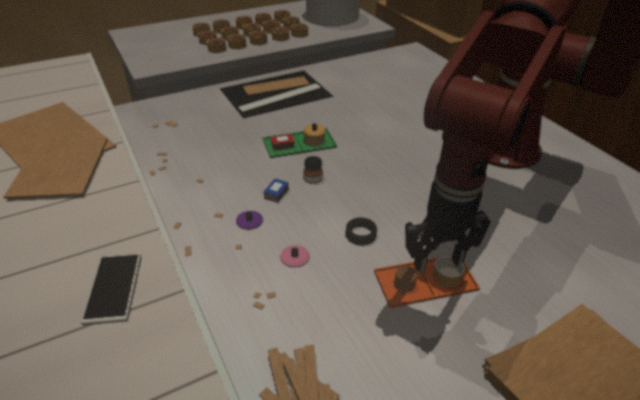

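Call:
play_rows --steps '[0,0,0,0,0,0,0.7,0,0,0,0,0,0,0.7]'

```text
time: 33.95
ee_pos: [0.5823, 0.3863, 0.1584]
eef_rot: [[0.969, -0.0, 0.248], [-0.248, 0.0, 0.969], [-0.0, -1.0, 0.0]]
ft_force: [0.3, -0.1, 0.0]
grip_width: 0.0599
```

```bash
python3 -c "
from plant import ticket; print(ticket.job_done())"
```

```text
the job is handed in; nothing more can be done
None
```

Both kits are made up and the job is handed in, after about 34 s on the robot's clock:
- **Green tray:** the filled tin went in first, then the knobbed brass lid on top of it, then the red matchbox in the other pocket.
- **Orange tray:** the empty tin went in, then the loose coil upright beside it.

**Last checks:** the final top and scene pictures show all five things in their pockets. The blue matchbox, tape roll, jar and the pink and purple lids look untouched, and the gripper was clear of everything. The wrist camera put the lid within about 0.5 mm of the tin's centre. The highest force reading I saw was about 7 N.

**Disagreements:**
- The wrist camera read about 4 mm lower in x than the top and scene cameras. I centred each grasp on the wrist view.
- The final scene fit put the lid about 3–4 mm from the top camera's fit.
- In the final run a few fits had low overlap or were false matches. I judged those from the pictures instead.
- The final pink and purple lid fits differ by 10–35 mm from the start because they were made at the wrong height. They are at the same pixels as before.

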